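Lock the sprocket spindle with its linchpin

TASK

Lock the sprockets on their spindle: take the linchpin with the wire ring from the wooden rack and push it down through the hole in the spindle's square end bar, ring towards the free end, until its head sits fully home. Then swing the ring down over the bar's end as far as it goes and let go. Feel for the hole and never force the pin or knock the stand (stay well under 40 N, even at first touch), and leave the other pins and things where they are.

Things in the scene. Friction and masses are not known exactly. Their poses are not given: they have to be found in the camera images.
- stand: Fixed grey spindle stand: a post, and from its top a level round sleeve (34 mm thick, carrying five 76 mm sprockets and a collar) along this body's +x, axis 130 mm above the bench. Sleeve, sprockets and collar all end before x = -22 mm; from there a square steel bar, 24 x 24 mm, sticks out to +x, flat faces level and upright. Origin on the bench under the bar's mid-width, z up.
- bar_mark (a point): Point of the stand at its x = 0, y = 0, 142 mm up: the height of the bar's top face. A 13 x 13 mm square hole goes straight down through the bar, mid-width, its centre 14 mm short of the bar's free end. The bar is telescopic and stands out by an unmeasured amount: the hole's centre is 0 to 22 mm beyond this point along +x. 16 N along x would shift the bar (not needed). Axes as the stand's.
- linchpin_head (a point): Centre of the grip tab of the bright steel linchpin (about 0.11 kg), the only pin with a wire ring, upright in one of the rack's holes. Tab: 16 mm along x, 12 mm along y (grip it across y), from 13 mm below to 10 mm above the point. Below it a collar, 24 x 22 mm, whose underside (the shoulder) is 26 mm below the point. z up along the pin. Fully home: 168 mm above the bench, +x as the stand's.
- linchpin_tip (a point): Lower end of the linchpin's shank, 62 mm below linchpin_head, 36 mm below the shoulder. Shank square, 10 x 10 mm, its last 9 mm tapering round to a flat tip 8 mm across. Axes as those of linchpin_head.
- ring (a joint): Angle of the linchpin's ring about its hinge (along the pin's y, 18 mm below linchpin_head): 0 is fully swung over, hanging alongside the shank with its end just below the tip; 1.57 is straight out level towards the pin's +x; 1.9 is its stop. It stays where it is left: hinge friction 0.05 N m, 1 to 3 N at the wire.
- ring_end (a point): Middle of the ring's far end, 50 mm from the hinge. The ring is a rounded rectangle of 5 mm wire: two legs at y = -24 and +24 mm of the pin, straight for 32 mm from the hinge, then drawing in to the far end. Swung over, the legs stand 12 mm off the bar's sides, so they can be pushed from above beside the bar.
- rack: Fixed plywood block, 44 mm (x) by 230 mm (y) and 58 mm high, with three square holes of 17 mm, 46 mm deep, at y = -85, 0 and +85 mm on its top; one pin stands loosely in each by its shoulder. Origin under its centre.
- clevis_pin: Plain steel pin with a round 24 mm head, 10 mm high, no ring, standing in the rack: leave it. Origin at the underside of its head.
- tee_pin: Steel pin with a tee handle 36 mm wide, 24 mm high, no ring, standing in the rack: leave it. Origin at the underside of its head.
- sprocket_flat: Aluminium sprocket, 96 mm across and 8 mm thick, lying on the bench: leave it. Origin under its centre.
- brake_disc: Steel brake disc, 110 mm across, 5 mm thick, lying on the bench: leave it. Origin under its centre.
- wrench: Steel wrench, 180 mm long, lying on the bench: leave it. Origin under its middle.
- parts_carton: Small cardboard carton, 60 x 50 x 45 mm, on the bench: leave it. Origin under its centre.
- grease_tin: Round tin, 72 mm across, 60 mm high: leave it. Origin under its centre.

How it is judged:
By the outcome, as a careful person would: the job done as asked, in the order asked, and still so for the second after the job is handed in, with the robot touching nothing.
It also fails if it takes over 72 s, if anything falls off the work surface, if the arm or the gripper's body presses on something with over 40 N, if the wrist force passes 120 N, or if a joint passes its speed limit or range.

ROBOT

A 7-joint arm with a two-finger parallel gripper is mounted at the origin on the work surface. World frame = base frame: x ahead of the robot, y to its left, z up, the work surface at z = 0. Lengths are in m, angles in degrees, forces in N, time in s.
With the tool pointing down it reaches from about 0.425 to 0.875 m from the base axis. Payload 4.7 kg.
Tool frame: the origin (TCP) lies on the centre line of the jaws, within the pads' length; the fingertips stand 25 mm ahead of it and the grasp point (between the pads) lies 6 mm ahead of it; z points along the fingers, y is the direction in which the jaws open and shut (so a half turn about z gives the same grasp; the last joint's range is limited). The gripper opens to 87 mm and grips with 3 to 60 N. Pads are 19 mm wide; open, the fingers measure 117 mm over their backs; the gripper's body (75 mm by 190 mm) begins 51 mm behind the grasp point.
Start: joints at [72.542, 18.392, -4.016, 83.108, 1.295, 78.541, -3.26], TCP at [0.204, -0.617, 0.248] pointing down, gripper open.
Joint ranges: [-163.93, 163.93], [-17.29, 119.83], [-79.2, 71.16], [3.27, 140.29], [-89.18, 269.18], [5.43, 117.66], [-154.24, 154.24]. Speed limits (degrees/s): [147.25, 147.25, 180, 180, 180, 180, 180].

INTERFACE

Orientations are given as [roll, pitch, yaw] about the fixed x, y, z axes, in that order (R = Rz(yaw) Ry(pitch) Rx(roll)).
In Python, from cell import env gives the robot as it stands.
- The arm moves only by the shell command python3 -m creep 'ROWS' [OPENING] [FORCE]. ROWS is JSON, a list of rows, each an object of numbers: "tx", "ty", "tz": the shift along the tool's x, y, z in m; "rx", "ry", "rz": the turn, a rotation vector about the tool's x, y, z in degrees. In form: [{"tx": .., "ty": .., "tz": .., "rx": .., "ry": .., "rz": ..}, ...]. A call has 1 to 20 rows; each row shifts and turns the commanded pose from where the row before left it, along the tool's axes as they then stand; what a row does not reach is not made up. A row lasts 1/8 s, in which the tool goes at most 62.5 mm and 10.7 degrees, less where a joint would pass 70% of its speed; a pose out of reach is approached as far as the arm can. A call is refused whole if a number of a shift passes 0.0625 or a number of a turn 10.7, either way. A call with a gripper value outside its range is refused whole. OPENING is the finger opening in m, from 0 to 0.087, set as the call begins (- or left out, the last holds). The fingers move at their own pace and stop on an object; FORCE is the grip in N (left out, the last holds). Time passes only in rows, so rows that do not move let the fingers close. It gives the time, the measured TCP pose, the force and the opening at its end, in the units of the state.
- env.get_obs(): the state, without advancing time (a new reading comes with each control period).
- env.read_camera(name): name is "scene" or "top" or "wrist"; returns a dict with "pixels" (400x640x3 uint8, red, green, blue), "intrinsics" (3x3 intrinsics, pixels), "D" ([k1, k2, p1, p2, k3] as OpenCV has them; the pictures are not rectified), "R" (3x3) and "t" (3): a world point X has camera coordinates R X + t. Camera axes: x right, y down, z forward; pixel columns grow to the right and rows downward; lengths in m; the calibration is good to about 2 mm. A picture is of the moment at which its call begins. There is no depth.
- env.sign_off(): hands the job in, once; it reports no verdict.
The state is a dict: "time_s": time; "qpos": joint angles; "joint_velocities": joint speeds; "effort": joint torques, N m; "tool_pos": TCP position; "tool_rot": TCP orientation; "force": force on the tool from outside, world axes, zero at the start; "wrist_torque": the same for the moment, N m; "grip_width": finger opening in m.
Only numpy, scipy, OpenCV 4.12 (cv2) and the standard library are available. Lean on these libraries where they do the work, as an engineer would, in place of code of your own. Each camera call takes 0.05 s, during which the arm holds its last target.

## Working session

There is one attempt and no reset: what is moved stays moved. The work goes in short steps, Python scripts to look and compute and a shell command to move; the robot and the scene stay as the last step left them, time stands still between calls to the robot, and variables do not carry over. Pictures are saved under pics/ and viewed, and the job is handed in when it is done.

```bash
ls; mkdir -p pics
python3 - <<'E'
from cell import env
import cv2,json
o=env.get_obs()
print({k:(v if not hasattr(v,'tolist') else v.tolist()) for k,v in o.items()})
import pickle
for n in ("scene","top","wrist"):
    c=env.read_camera(n); cv2.imwrite(f"pics/{n}0.png",c["pixels"][:,:,::-1])
    pickle.dump(c,open(f"{n}0.pkl","wb"))
    print(n,c["intrinsics"],c["D"],c["R"],c["t"])
E
```

```text
pics
{'time_s': 0.0, 'qpos': [72.54258610318436, 18.43827908797305, -4.015149309449554, 83.17446487311777, 1.295809455011977, 78.5407285966196, -3.258151225420786], 'joint_velocities': [-0.036788734259251325, 0.0847188226914459, 0.03574189599037124, -0.011370431865116415, 0.03662972887281536, -0.020417481208983863, -0.02086957148466037], 'effort': [-0.0008859324589138851, -49.12907838821411, -0.4042303282767534, -31.25247359275818, -0.0638586119748652, 0.04399034776724875, 0.00018079953406413551], 'tool_pos': [0.20350909668877748, -0.6167907722891794, 0.24647409859643093], 'tool_rot': [-179.89181330284217, 0.006657221274509219, 18.268807755120932], 'force': [-0.502311221083459, -0.7443362879120422, -0.18140219551805478], 'wrist_torque': [-0.005491915930339447, -0.03535123901084201, -0.009694556184118496], 'grip_width': 0.08715896063522026}
scene [[500.82985332   0.         317.59071683]
 [  0.         500.82985332 198.7624758 ]
 [  0.           0.           1.        ]] [-0.11388461  0.          0.          0.          0.        ] [[-0.69313627  0.72077894 -0.00631055]
 [ 0.42694755  0.40348835 -0.80926691]
 [-0.58075632 -0.56362653 -0.58740722]] [ 0.31986391 -0.17424891  1.62667002]
top [[467.18038962   0.         332.8548942 ]
 [  0.         467.18038962 200.04520436]
 [  0.           0.           1.        ]] [-0.09708606  0.          0.          0.          0.        ] [[-0.02661553 -0.99964436 -0.00166271]
 [-0.99404185  0.02664216 -0.10569292]
 [ 0.10569963 -0.00116027 -0.99439743]] [0.07986945 0.57052307 1.07476073]
wrist [[323.84720898   0.         311.45031149]
 [  0.         323.84720898 199.84047631]
 [  0.           0.           1.        ]] [-0.01994057  0.          0.          0.          0.        ] [[ 0.31442562 -0.94927888 -0.0024763 ]
 [-0.9071361  -0.30123346  0.29387498]
 [-0.27971526 -0.09015548 -0.95584066]] [-0.64851487 -0.03802028  0.39195798]
```

View pics/scene0.png

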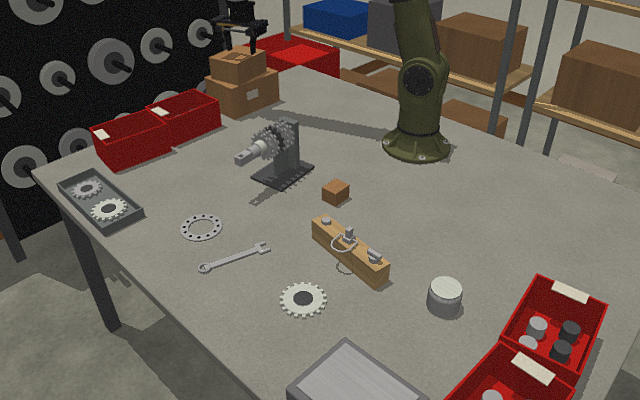

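View pics/top0.png

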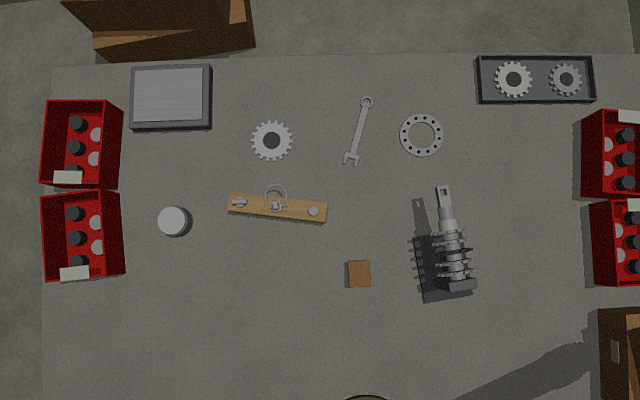

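View pics/wrist0.png

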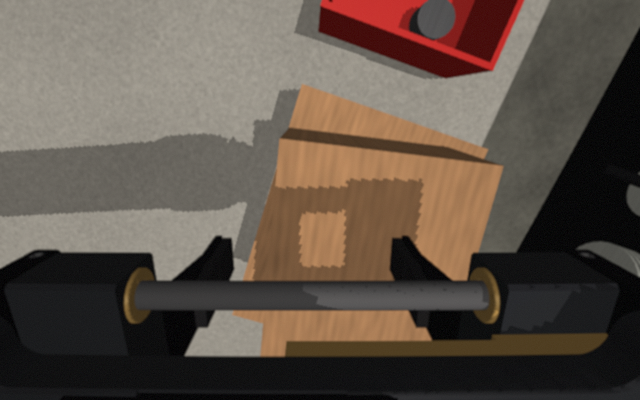

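The top view shows the linchpin (wire ring, mid rack) at about (276,205) and the bar end at about (443,190), with the hole visible near (443,190). I'll zoom in for detail.

```bash
cat > h.py <<'E'
import numpy as np,cv2,pickle
def ray(c,uv):
    p=cv2.undistortPoints(np.array([[uv]],float),c["intrinsics"],c["D"])[0,0]
    d=np.asarray(c["R"]).T@np.array([p[0],p[1],1.]); o=-np.asarray(c["R"]).T@np.asarray(c["t"])
    return o,d/np.linalg.norm(d)
def onz(c,uv,z):
    o,d=ray(c,uv); return o+d*(z-o[2])/d[2]
def tri(cs,uvs):
    A=np.zeros((3,3));b=np.zeros(3)
    for c,u in zip(cs,uvs):
        o,d=ray(c,u);P=np.eye(3)-np.outer(d,d);A+=P;b+=P@o
    x=np.linalg.solve(A,b)
    return x,[np.linalg.norm((np.eye(3)-np.outer(d,d))@(x-o)) for o,d in [ray(c,u) for c,u in zip(cs,uvs)]]
def proj(c,X):
    r,_=cv2.Rodrigues(np.asarray(c["R"]))
    return cv2.projectPoints(np.array([X],float),r,np.asarray(c["t"],float),c["intrinsics"],c["D"])[0][0,0]
def crop(c,x0,y0,x1,y1,s,fn,pts=()):
    im=np.ascontiguousarray(c["pixels"][y0:y1,x0:x1,::-1])
    im=cv2.resize(im,None,fx=s,fy=s,interpolation=cv2.INTER_CUBIC)
    for p in pts: cv2.circle(im,(int((p[0]-x0+.5)*s),int((p[1]-y0+.5)*s)),3,(0,0,255),1)
    for k in range(x0,x1,10): cv2.putText(im,str(k),(int((k-x0+.5)*s),8),0,.3,(0,255,255))
    for k in range(y0,y1,10): cv2.putText(im,str(k),(0,int((k-y0+.5)*s)),0,.3,(0,255,255))
    cv2.imwrite(fn,im)
def ld(n): return pickle.load(open(n+".pkl","rb"))
E
python3 - <<'E'
from h import *
t=ld("top0");s=ld("scene0")
crop(t,220,170,340,240,6,"pics/t_rack.png")
crop(t,400,175,490,305,4.5,"pics/t_stand.png")
crop(s,300,200,400,295,6,"pics/s_rack.png")
crop(s,225,110,320,195,7,"pics/s_stand.png")
E
```

```text
(no output)
```

View pics/t_rack.png

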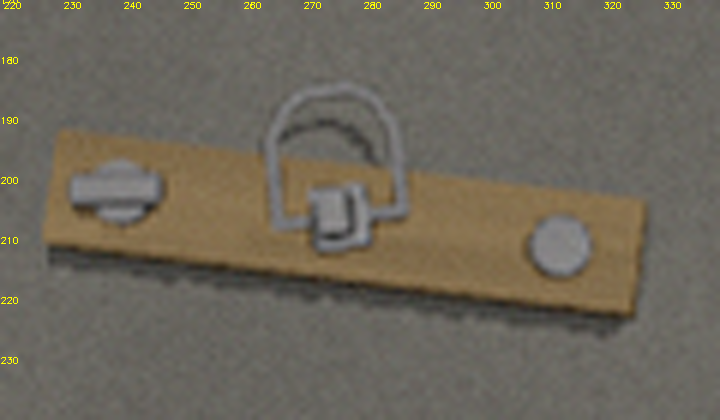

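View pics/t_stand.png

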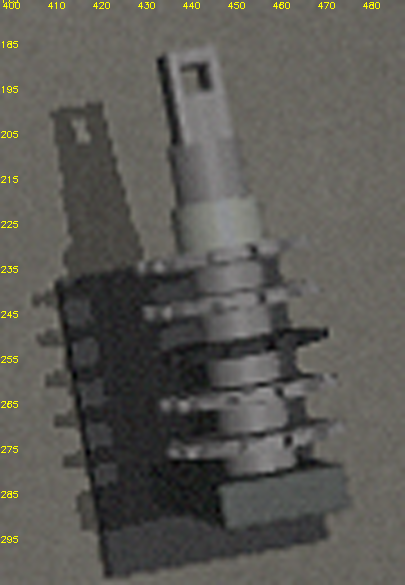

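View pics/s_rack.png

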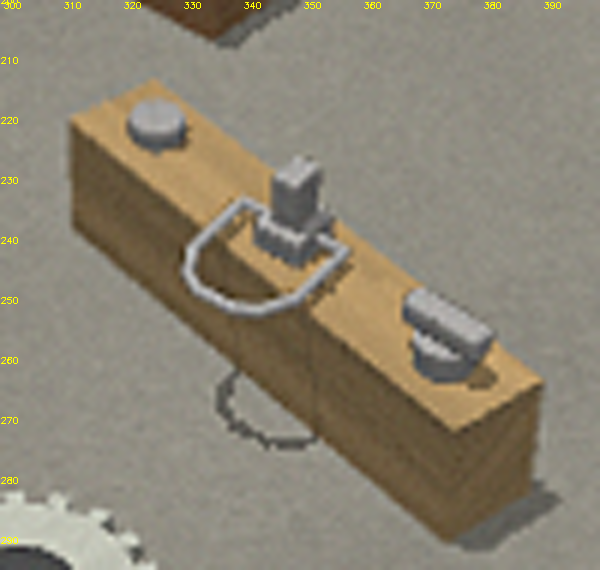

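View pics/s_stand.png

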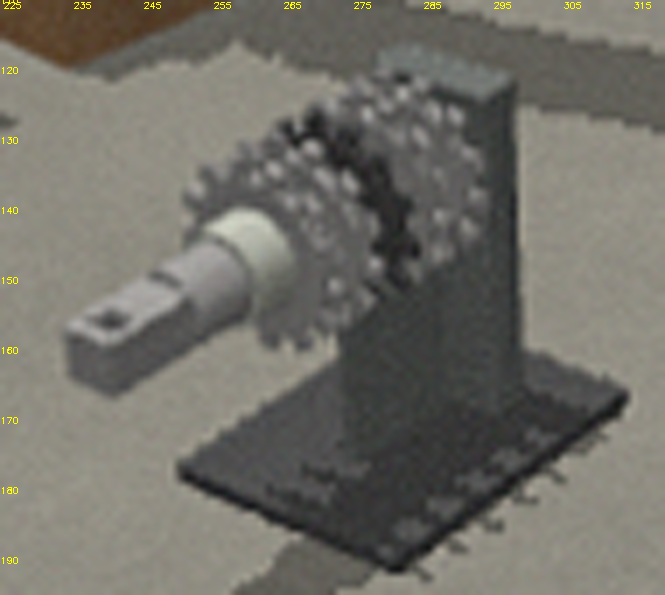

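Run:
```python
from h import *
np.set_printoptions(precision=4,suppress=True)
t=ld("top0");s=ld("scene0")
print("cam",-t["R"].T@t["t"])
# tab top corners (top view crop: px=220+X/6-.5)
f=lambda X,Y:(220+X/6-.5,170+Y/6-.5)
print("tabtop",onz(t,f(327,212),.094))
print("leg ends",onz(t,f(278,222),.066),onz(t,f(402,212),.066))
print("ring far",onz(t,f(337,88),.066))
rc=[onz(t,f(*p),.058) for p in((60,131),(646,203),(633,314),(46,246))]
for p in rc: print("rack",p)
print("rack c",np.mean(rc,0),"yaw", np.degrees(np.arctan2(*( (rc[0]-rc[1]+rc[3]-rc[2])[:2]*[-1,1]))))
g=lambda X,Y:(300+X/6-.5,200+Y/6-.5)
print("tri tabtop",tri([t,s],[f(327,212),g(297,166)]))
print("tri ringfar",tri([t,s],[f(337,88),g(232,305)]))
st=lambda X,Y:(400+X/4.5-.5,175+Y/4.5-.5)
for n,p in dict(tipL=(171,54),tipR=(214,46),baseL=(183,145),baseR=(236,140),hole=(194,76),).items(): print(n,onz(t,st(*p),.142))
gs=lambda X,Y:(225+X/7-.5,110+Y/7-.5)
print("hole scene",onz(s,gs(112,319),.142))
for n in("wrist0",):
    w=ld(n); 
    from scipy.spatial.transform import Rotation as Ro
    Rt=Ro.from_euler('xyz',[-179.8918,.00666,18.2688],degrees=True).as_matrix()
    C=-w["R"].T@w["t"]; tp=np.array([0.2035,-0.61679,0.24647])
    print("cam in tool",Rt.T@(C-tp)); print("cam axes in tool\n",Rt.T@w["R"].T)
```

```text
cam [0.4556 0.0659 1.1292]
tabtop [0.5585 0.1962 0.094 ]
leg ends [0.5579 0.2185 0.066 ] [0.5605 0.171  0.066 ]
ring far [0.6089 0.1952 0.066 ]
rack [0.5963 0.304  0.058 ]
rack [0.5622 0.0779 0.058 ]
rack [0.5197 0.084  0.058 ]
rack [0.5517 0.3096 0.058 ]
rack c [0.5575 0.1939 0.058 ] yaw -8.319711007266251
tri tabtop (array([0.5589, 0.1949, 0.0971]), [np.float64(0.0011107621253637187), np.float64(0.0011107621253638475)])
tri ringfar (array([0.607 , 0.199 , 0.0607]), [np.float64(0.004141356418104966), np.float64(0.00414135641810501)])
tipL [ 0.5837 -0.1601  0.142 ]
tipR [ 0.587  -0.1809  0.142 ]
baseL [ 0.5401 -0.1636  0.142 ]
baseR [ 0.5418 -0.1891  0.142 ]
hole [ 0.5729 -0.1706  0.142 ]
hole scene [ 0.5722 -0.1727  0.142 ]
cam in tool [ 0.0796 -0.0004 -0.1378]
cam axes in tool
 [[ 0.001  -0.9559 -0.2938]
 [ 1.      0.0011 -0.0003]
 [ 0.0006 -0.2938  0.9559]]
```

```bash
python3 -m creep '[{"tx":0.02,"ty":-0.013,"tz":-0.01},{"tx":0.039,"ty":-0.025,"tz":-0.01},{"tx":0.039,"ty":-0.025},{"tx":0.039,"ty":-0.025},{"tx":0.039,"ty":-0.025},{"tx":0.039,"ty":-0.025},{"tx":0.039,"ty":-0.025},{"tx":0.039,"ty":-0.025},{"tx":0.039,"ty":-0.025},{"tx":0.039,"ty":-0.025},{"tx":0.039,"ty":-0.025},{"tx":0.039,"ty":-0.025},{"tx":0.039,"ty":-0.025},{"tx":0.02,"ty":-0.013},{"rz":5},{"rz":5},{}]'
cat > snap.py <<'E'
import sys
from h import *
from cell import env
tag=sys.argv[1]
for n in sys.argv[2:]:
    c=env.read_camera(n); pickle.dump(c,open(f"{n}{tag}.pkl","wb")); cv2.imwrite(f"pics/{n}{tag}.png",c["pixels"][:,:,::-1])
o=env.get_obs(); print(round(o["time_s"],2),np.round(o["tool_pos"],4),np.round(o["tool_rot"],2),np.round(o["force"],2),round(o["grip_width"],4))
E
python3 snap.py 1 wrist
```

```text
0.2 [ 0.2036 -0.617   0.2469] [-179.93    0.     18.27] [-0.22 -0.32  0.08] 0.0872$[0]: bad value
```

View pics/wrist1.png

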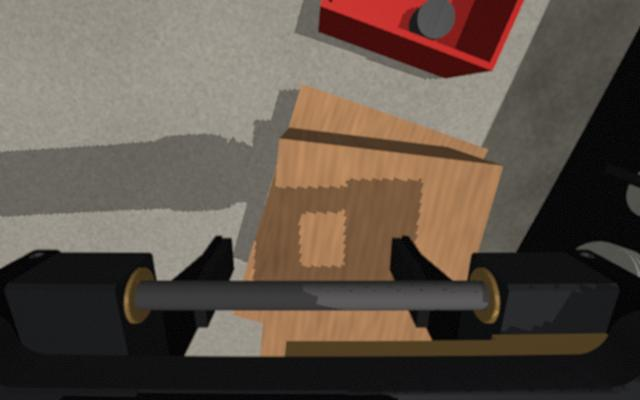

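The call was refused; it probably wants all six keys in every row.

```bash
python3 -m creep '[{"tx":0.02,"ty":-0.013,"tz":-0.01,"rx":0,"ry":0,"rz":0},{"tx":0.039,"ty":-0.025,"tz":-0.01,"rx":0,"ry":0,"rz":0},{"tx":0.039,"ty":-0.025,"tz":0,"rx":0,"ry":0,"rz":0},{"tx":0.039,"ty":-0.025,"tz":0,"rx":0,"ry":0,"rz":0},{"tx":0.039,"ty":-0.025,"tz":0,"rx":0,"ry":0,"rz":0},{"tx":0.039,"ty":-0.025,"tz":0,"rx":0,"ry":0,"rz":0},{"tx":0.039,"ty":-0.025,"tz":0,"rx":0,"ry":0,"rz":0},{"tx":0.039,"ty":-0.025,"tz":0,"rx":0,"ry":0,"rz":0},{"tx":0.039,"ty":-0.025,"tz":0,"rx":0,"ry":0,"rz":0},{"tx":0.039,"ty":-0.025,"tz":0,"rx":0,"ry":0,"rz":0},{"tx":0.039,"ty":-0.025,"tz":0,"rx":0,"ry":0,"rz":0},{"tx":0.039,"ty":-0.025,"tz":0,"rx":0,"ry":0,"rz":0},{"tx":0.039,"ty":-0.025,"tz":0,"rx":0,"ry":0,"rz":0},{"tx":0.02,"ty":-0.013,"tz":0,"rx":0,"ry":0,"rz":0},{"tx":0,"ty":0,"tz":0,"rx":0,"ry":0,"rz":5},{"tx":0,"ty":0,"tz":0,"rx":0,"ry":0,"rz":5},{"tx":0,"ty":0,"tz":0,"rx":0,"ry":0,"rz":0}]'
python3 snap.py 1 wrist
```

```text
time_s: 2.33
tool_pos: [0.5839, -0.1466, 0.2683]
tool_rot: [180.0, -0.0, 8.4]
force: [-0.2, -0.5, 0.4]
grip_width: 0.087
2.38 [ 0.5839 -0.147   0.2682] [ 1.7998e+02 -3.0000e-02  8.4400e+00] [-0.56 -0.96 -0.47] 0.0868
```

View pics/wrist1.png

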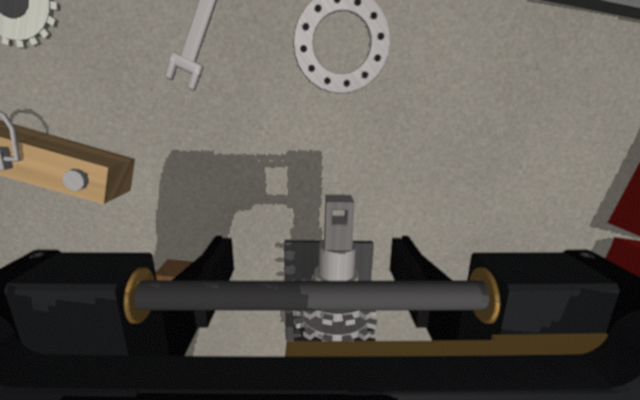

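Run:
```python
from h import *
w=ld("wrist1")
crop(w,310,185,370,255,8,"pics/w1z.png")
```

```text
(no output)
```

View pics/w1z.png

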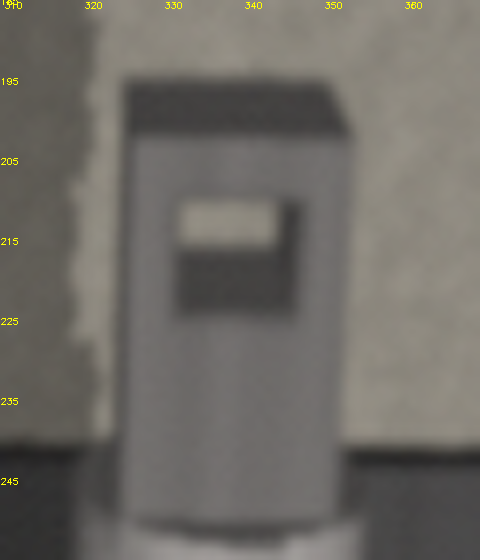

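Run:
```python
from h import *
np.set_printoptions(precision=4,suppress=True)
w=ld("wrist1"); f=lambda X,Y:(310+X/8-.5,185+Y/8-.5)
q={n:onz(w,f(*p),.142) for n,p in dict(fl=(129,137),fr=(352,137),bl=(122,510),br=(340,510),h1=(178,199),h2=(300,199),h3=(176,316),h4=(298,316)).items()}
for n in q: print(n,q[n])
yw=lambda a,b:np.degrees(np.arctan2(b[1]-a[1],b[0]-a[0]))
print("yaw L,R",yw(q['bl'],q['fl']),yw(q['br'],q['fr']),"front",yw(q['fr'],q['fl'])-90,"hole",yw(q['h3'],q['h1']),yw(q['h4'],q['h2']),yw(q['h2'],q['h1'])-90,yw(q['h4'],q['h3'])-90)
print("w",np.linalg.norm(q['fl']-q['fr']),np.linalg.norm(q['bl']-q['br']),"hole",np.linalg.norm(q['h1']-q['h2']),np.linalg.norm(q['h1']-q['h3']))
hc=np.mean([q[k] for k in('h1','h2','h3','h4')],0); print("hole c",hc)
fm=(q['fl']+q['fr'])/2; print("front-mid to hole",np.linalg.norm(fm-hc))
```

```text
fl [ 0.5825 -0.1588  0.142 ]
fr [ 0.586  -0.1824  0.142 ]
bl [ 0.5393 -0.1651  0.142 ]
br [ 0.5429 -0.1892  0.142 ]
h1 [ 0.5764 -0.1652  0.142 ]
h2 [ 0.5783 -0.1782  0.142 ]
h3 [ 0.5631 -0.1672  0.142 ]
h4 [ 0.565  -0.1804  0.142 ]
yaw L,R 8.201478817316328 8.929719840079795 front 8.489458509731804 hole 8.617474764928643 9.414409155136878 8.484997928354161 8.476516759901457
w 0.023822250907797923 0.02437763857274072 hole 0.013129245303371556 0.013477058264281923
hole c [ 0.5707 -0.1727  0.142 ]
front-mid to hole 0.013728597018723738
```

```bash
python3 -m creep '[{"tx":0.001,"ty":-0.02,"tz":0,"rx":0,"ry":0,"rz":0},{"tx":0.003,"ty":-0.038,"tz":0,"rx":0,"ry":0,"rz":0},{"tx":0.003,"ty":-0.038,"tz":0,"rx":0,"ry":0,"rz":0},{"tx":0.003,"ty":-0.038,"tz":0,"rx":0,"ry":0,"rz":0},{"tx":0.003,"ty":-0.038,"tz":0,"rx":0,"ry":0,"rz":0},{"tx":0.003,"ty":-0.038,"tz":0,"rx":0,"ry":0,"rz":0},{"tx":0.003,"ty":-0.038,"tz":0,"rx":0,"ry":0,"rz":0},{"tx":0.003,"ty":-0.038,"tz":0.01,"rx":0,"ry":0,"rz":0},{"tx":0.003,"ty":-0.038,"tz":0.01,"rx":0,"ry":0,"rz":0},{"tx":0.001,"ty":-0.018,"tz":0.01,"rx":0,"ry":0,"rz":5},{"tx":0,"ty":0,"tz":0,"rx":0,"ry":0,"rz":0}]' 0.03 30
python3 snap.py 2 wrist
```

```text
time_s: 3.75
tool_pos: [0.5584, 0.1968, 0.237]
tool_rot: [-180.0, 0.1, 3.6]
force: [1.1, 0.2, 0.2]
grip_width: 0.0301
3.8 [0.5595 0.1949 0.2375] [1.7998e+02 4.0000e-02 3.5200e+00] [ 0.18 -0.11  0.07] 0.0302
```

View pics/wrist2.png

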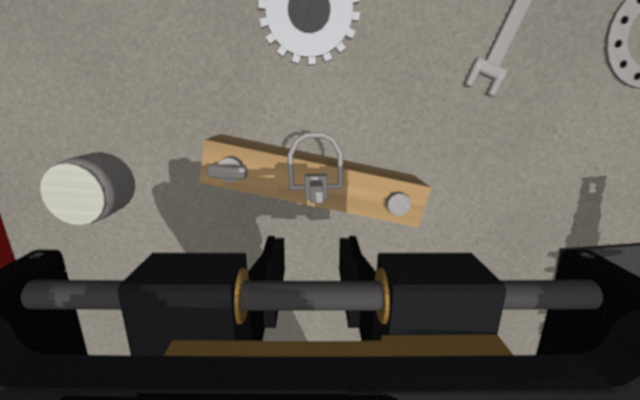

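Run:
```python
from h import *
w=ld("wrist2")
crop(w,280,125,350,210,7,"pics/w2z.png")
```

```text
(no output)
```

View pics/w2z.png

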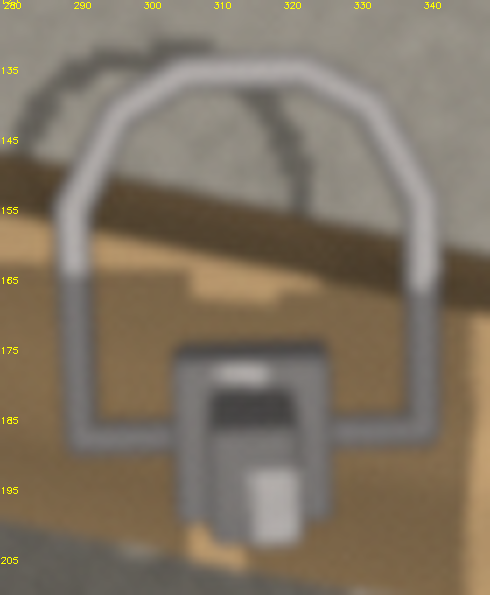

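Run:
```python
from h import *
np.set_printoptions(precision=4,suppress=True)
w=ld("wrist2"); f=lambda X,Y:(280+X/7-.5,125+Y/7-.5)
yw=lambda a,b:np.degrees(np.arctan2(b[1]-a[1],b[0]-a[0]))
T=[onz(w,f(*p),.094) for p in((210,431),(297,428),(302,543),(214,546))]
print(np.array(T),"tab c",np.mean(T,0),"w",np.linalg.norm(T[0]-T[1]),np.linalg.norm(T[0]-T[3]),"yaw",yw(T[1],T[0])-90,yw(T[3],T[0]),yw(T[2],T[1]))
L=[onz(w,f(*p),.066) for p in((85,438),(424,428))]; print("hinge ends",L,(L[0]+L[1])/2,yw(L[1],L[0])-90)
C=[onz(w,f(*p),.071) for p in((175,352),(327,345))]; print("collar front",C,yw(C[1],C[0])-90)
F=onz(w,f(250,72),.066);print("ring far",F, F-(L[0]+L[1])/2)
```

```text
[[0.5641 0.1992 0.094 ]
 [0.5652 0.1881 0.094 ]
 [0.5499 0.1863 0.094 ]
 [0.5487 0.1977 0.094 ]] tab c [0.557  0.1928 0.094 ] w 0.011127940400343416 0.015440273657391729 yaw 5.760616889182529 5.525904108025884 6.655721849075668
hinge ends [array([0.5546, 0.2164, 0.066 ]), array([0.5591, 0.1689, 0.066 ])] [0.5568 0.1927 0.066 ] 5.466782949368081
collar front [array([0.5689, 0.2045, 0.071 ]), array([0.5712, 0.1838, 0.071 ])] 6.413624430577812
ring far [0.6068 0.1967 0.066 ] [ 0.0499  0.004  -0.    ]
```

```bash
python3 -m creep '[{"tx":-0.002,"ty":0.0015,"tz":0.02,"rx":0,"ry":0,"rz":-2.3},{"tx":0,"ty":0,"tz":0.03,"rx":0,"ry":0,"rz":0},{"tx":0,"ty":0,"tz":0.025,"rx":0,"ry":0,"rz":0},{"tx":0,"ty":0,"tz":0.012,"rx":0,"ry":0,"rz":0},{"tx":0,"ty":0,"tz":0,"rx":0,"ry":0,"rz":0},{"tx":0,"ty":0,"tz":0,"rx":0,"ry":0,"rz":0},{"tx":0,"ty":0,"tz":0,"rx":0,"ry":0,"rz":0}]' 0.03
python3 snap.py 3 wrist
python3 - <<'E'
from h import *
w=ld("wrist3")
crop(w,260,140,370,260,5,"pics/w3z.png")
E
```

```text
time_s: 4.68
tool_pos: [0.5592, 0.1923, 0.1517]
tool_rot: [-180.0, -0.1, 5.6]
force: [0.1, -0.5, 0.0]
grip_width: 0.0302
4.72 [0.5591 0.1923 0.1515] [-1.80e+02 -9.00e-02  5.57e+00] [-0.28  1.03 -0.53] 0.0302
```

View pics/w3z.png

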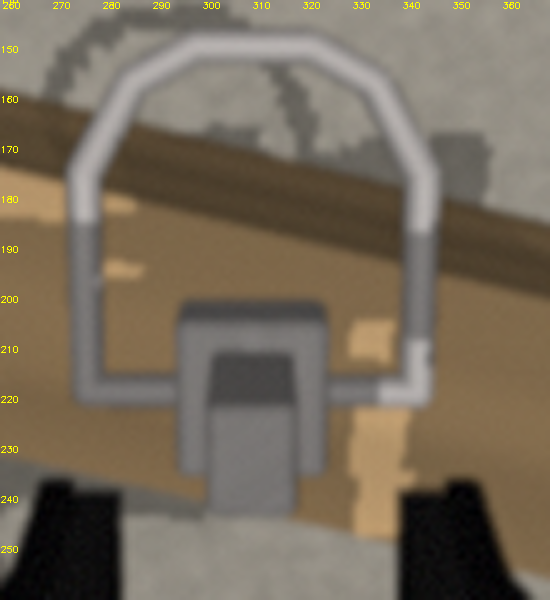

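```bash
cat > m3.py <<'E'
from h import *
np.set_printoptions(precision=4,suppress=True)
w=ld("wrist3"); f=lambda X,Y:(260+X/5-.5,140+Y/5-.5)
yw=lambda a,b:np.degrees(np.arctan2(b[1]-a[1],b[0]-a[0]))
T=[onz(w,f(*p),.094) for p in((208,404),(295,404),(297,515),(207,516))]
print(np.array(T),"tab c",np.mean(T,0),"w",np.linalg.norm(T[0]-T[1]),np.linalg.norm(T[0]-T[3]),"yaw",yw(T[1],T[0])-90,yw(T[3],T[0]),yw(T[2],T[1]))
L=[onz(w,f(*p),.066) for p in((88,390),(417,389))]; print("hinge ends",(L[0]+L[1])/2,yw(L[1],L[0])-90)
F=onz(w,f(252,47),.066);print("ring far",F, F-(L[0]+L[1])/2)
E
python3 m3.py
```

```text
[[0.5643 0.1997 0.094 ]
 [0.5654 0.1885 0.094 ]
 [0.5499 0.1866 0.094 ]
 [0.5486 0.1984 0.094 ]] tab c [0.5571 0.1933 0.094 ] w 0.011200265270984706 0.015722715581044405 yaw 5.647553524218651 4.60852408592406 6.966536413834394
hinge ends [0.5566 0.1933 0.066 ] 5.832082090766988
ring far [0.6066 0.1982 0.066 ] [0.0499 0.0049 0.    ]
```

```bash
python3 -m creep '[{"tx":-0.002,"ty":-0.0012,"tz":0,"rx":0,"ry":0,"rz":0},{"tx":0,"ty":0,"tz":0.015,"rx":0,"ry":0,"rz":0},{"tx":0,"ty":0,"tz":0.015,"rx":0,"ry":0,"rz":0},{"tx":0,"ty":0,"tz":0.015,"rx":0,"ry":0,"rz":0},{"tx":0,"ty":0,"tz":0.007,"rx":0,"ry":0,"rz":0},{"tx":0,"ty":0,"tz":0,"rx":0,"ry":0,"rz":0},{"tx":0,"ty":0,"tz":0,"rx":0,"ry":0,"rz":0}]' 0.03
python3 snap.py 4 wrist
```

```text
time_s: 5.6
tool_pos: [0.5569, 0.1933, 0.099]
tool_rot: [-180.0, -0.0, 5.6]
force: [0.3, 0.5, 0.2]
grip_width: 0.03
5.65 [0.5569 0.1933 0.0991] [-1.7999e+02 -6.0000e-02  5.5700e+00] [-0.13  0.37  0.81] 0.0299
```

View pics/wrist4.png

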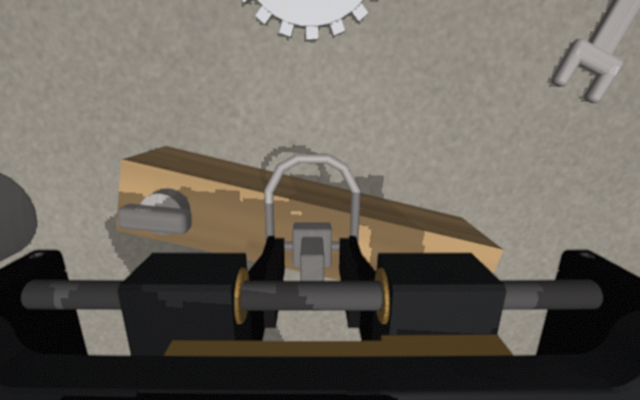

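The tab sits midway between the fingers (column 312), with the ring clear in front. Closing.

```bash
python3 -m creep '[{"tx":0,"ty":0,"tz":0,"rx":0,"ry":0,"rz":0},{"tx":0,"ty":0,"tz":0,"rx":0,"ry":0,"rz":0},{"tx":0,"ty":0,"tz":0,"rx":0,"ry":0,"rz":0},{"tx":0,"ty":0,"tz":0,"rx":0,"ry":0,"rz":0},{"tx":0,"ty":0,"tz":0,"rx":0,"ry":0,"rz":0}]' 0 40
python3 -m creep '[{"tx":0,"ty":0,"tz":-0.005,"rx":0,"ry":0,"rz":0},{"tx":0,"ty":0,"tz":-0.01,"rx":0,"ry":0,"rz":0},{"tx":0,"ty":0,"tz":-0.015,"rx":0,"ry":0,"rz":0},{"tx":0,"ty":0,"tz":0,"rx":0,"ry":0,"rz":0}]'
python3 snap.py 5 wrist
```

```text
time_s: 6.28
tool_pos: [0.5566, 0.1931, 0.0987]
tool_rot: [180.0, -0.0, 5.6]
force: [-0.0, -0.2, 1.8]
grip_width: 0.0116
time_s: 6.78
tool_pos: [0.5576, 0.1937, 0.1306]
tool_rot: [-180.0, -0.2, 5.6]
force: [-0.0, -0.2, -1.7]
grip_width: 0.0119
6.83 [0.5571 0.1933 0.1296] [-1.7999e+02 -1.2000e-01  5.5600e+00] [ 0.43  0.19 -1.79] 0.0117
```

View pics/wrist5.png

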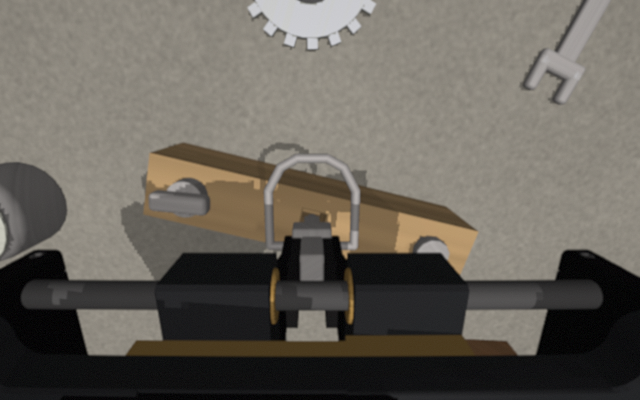

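```bash
python3 -m creep '[{"tx":0,"ty":0,"tz":-0.015,"rx":0,"ry":0,"rz":0},{"tx":0,"ty":0,"tz":-0.03,"rx":0,"ry":0,"rz":0},{"tx":0,"ty":0,"tz":-0.03,"rx":0,"ry":0,"rz":0},{"tx":0,"ty":0.01,"tz":-0.03,"rx":0,"ry":0,"rz":0},{"tx":-0.002,"ty":0.0256,"tz":-0.015,"rx":0,"ry":0,"rz":0},{"tx":-0.002,"ty":0.035,"tz":0,"rx":0,"ry":0,"rz":0},{"tx":-0.002,"ty":0.035,"tz":0,"rx":0,"ry":0,"rz":0},{"tx":-0.002,"ty":0.035,"tz":0,"rx":0,"ry":0,"rz":0},{"tx":-0.002,"ty":0.035,"tz":0,"rx":0,"ry":0,"rz":0},{"tx":-0.002,"ty":0.035,"tz":0,"rx":0,"ry":0,"rz":0},{"tx":-0.002,"ty":0.035,"tz":0,"rx":0,"ry":0,"rz":0},{"tx":-0.002,"ty":0.035,"tz":0,"rx":0,"ry":0,"rz":0},{"tx":-0.002,"ty":0.035,"tz":0,"rx":0,"ry":0,"rz":0},{"tx":-0.002,"ty":0.03,"tz":0,"rx":0,"ry":0,"rz":-1},{"tx":-0.002,"ty":0.015,"tz":0,"rx":0,"ry":0,"rz":-1.9},{"tx":0,"ty":0.005,"tz":0,"rx":0,"ry":0,"rz":0},{"tx":0,"ty":0,"tz":0,"rx":0,"ry":0,"rz":0},{"tx":0,"ty":0,"tz":0,"rx":0,"ry":0,"rz":0},{"tx":0,"ty":0,"tz":0,"rx":0,"ry":0,"rz":0}]'
python3 snap.py 6 wrist scene
```

```text
time_s: 9.2
tool_pos: [0.5707, -0.1719, 0.2487]
tool_rot: [-180.0, -0.0, 8.5]
force: [0.5, -0.7, -1.1]
grip_width: 0.0115
9.3 [ 0.5706 -0.1723  0.2487] [179.99  -0.     8.51] [-0.36 -0.44 -1.35] 0.0116
```

View pics/wrist6.png

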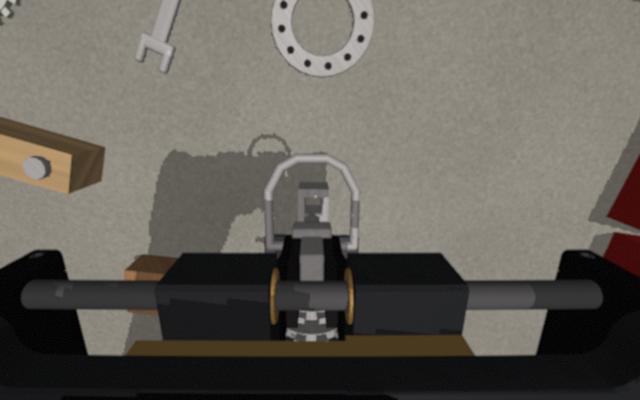

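View pics/scene6.png

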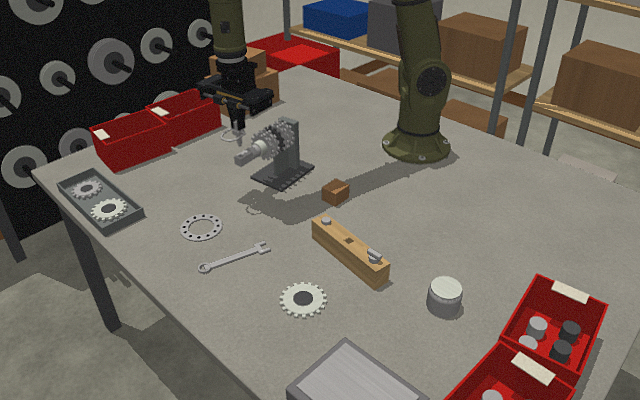

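Run:
```python
from h import *
w=ld("wrist6");s=ld("scene6")
print(proj(w,[.5706,-.1723,.1717]),proj(w,[.5707,-.1727,.142]),proj(s,[.5706,-.1723,.1717]),proj(s,[.5707,-.1727,.142]))
a,b=(w,[proj(w,[.5706,-.1723,.1717]),proj(w,[.5707,-.1727,.142])]),(s,[proj(s,[.5706,-.1723,.1717]),proj(s,[.5707,-.1727,.142])])
crop(w,255,150,370,290,4,"pics/w6z.png",a[1]); crop(s,210,95,290,180,7,"pics/s6z.png",b[1])
```

```text
[312.38273653 218.37359996] [312.82419972 205.28389785] [239.99904156 145.04093969] [240.93898992 154.85346588]
```

View pics/w6z.png

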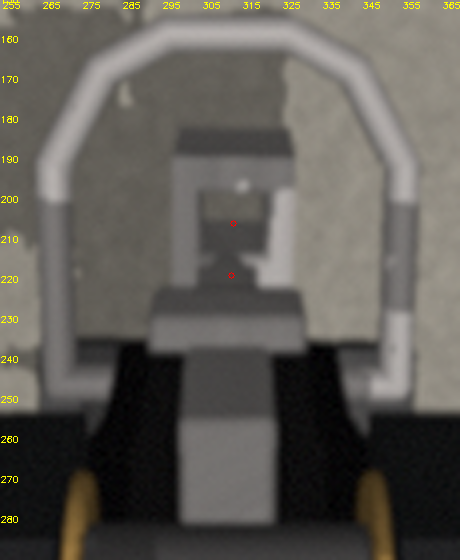

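View pics/s6z.png

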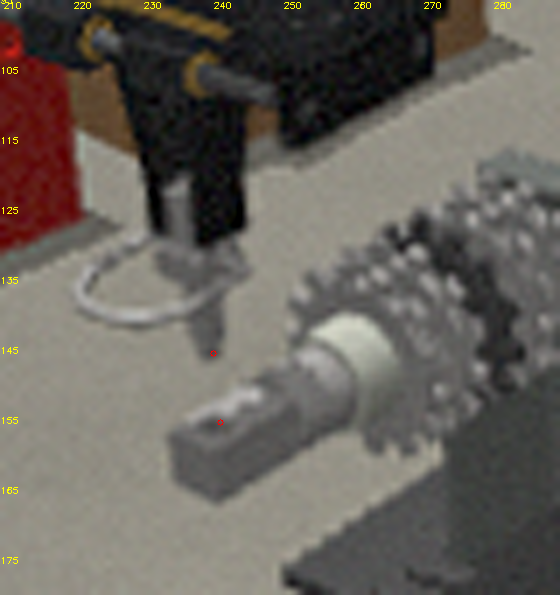

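```bash
python3 -m creep '[{"tx":0.0004,"ty":0.0004,"tz":0.01,"rx":0,"ry":0,"rz":0},{"tx":0,"ty":0,"tz":0.01,"rx":0,"ry":0,"rz":0},{"tx":0,"ty":0,"tz":0.004,"rx":0,"ry":0,"rz":0},{"tx":0,"ty":0,"tz":0,"rx":0,"ry":0,"rz":0},{"tx":0,"ty":0,"tz":0,"rx":0,"ry":0,"rz":0}]'
python3 -m creep '[{"tx":0,"ty":0,"tz":0.001,"rx":0,"ry":0,"rz":0},{"tx":0,"ty":0,"tz":0.001,"rx":0,"ry":0,"rz":0},{"tx":0,"ty":0,"tz":0.001,"rx":0,"ry":0,"rz":0}]'
python3 -m creep '[{"tx":0,"ty":0,"tz":0.001,"rx":0,"ry":0,"rz":0},{"tx":0,"ty":0,"tz":0.001,"rx":0,"ry":0,"rz":0}]'
python3 -m creep '[{"tx":0,"ty":0,"tz":0.001,"rx":0,"ry":0,"rz":0},{"tx":0,"ty":0,"tz":0.001,"rx":0,"ry":0,"rz":0}]'
python3 snap.py 7 wrist scene;python3 - <<'E'
from h import *
w=ld("wrist7");s=ld("scene7")
crop(w,255,150,370,290,4,"pics/w7z.png"); crop(s,210,95,290,180,7,"pics/s7z.png")
E
```

```text
time_s: 9.93
tool_pos: [0.5712, -0.1733, 0.2248]
tool_rot: [180.0, -0.0, 8.5]
force: [0.1, 1.0, -0.3]
grip_width: 0.0118
time_s: 10.3
tool_pos: [0.571, -0.1732, 0.2216]
tool_rot: [180.0, -0.0, 8.5]
force: [0.3, -0.3, -1.3]
grip_width: 0.0118
time_s: 10.55
tool_pos: [0.571, -0.1732, 0.2195]
tool_rot: [180.0, 0.0, 8.5]
force: [-0.2, -0.5, -0.6]
grip_width: 0.0116
time_s: 10.8
tool_pos: [0.571, -0.1732, 0.2175]
tool_rot: [180.0, 0.0, 8.5]
force: [0.1, 0.6, -0.8]
grip_width: 0.0117
10.9 [ 0.5709 -0.1732  0.2174] [1.80e+02 1.00e-02 8.46e+00] [-0.42  0.29 -1.95] 0.0114
```

View pics/w7z.png

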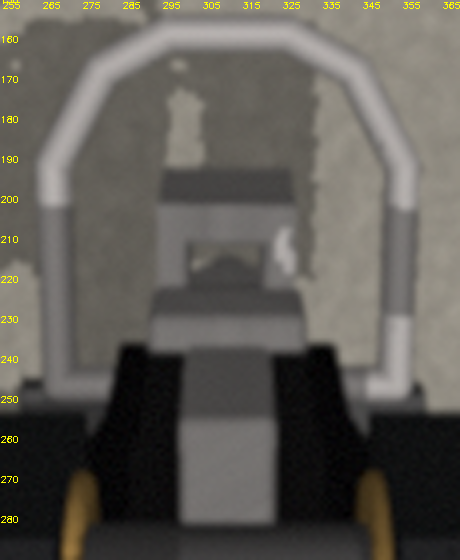

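View pics/s7z.png

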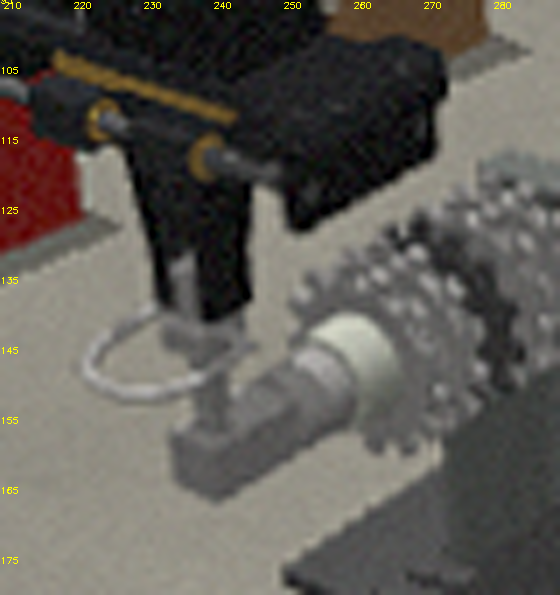

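```bash
python3 -m creep '[{"tx":0,"ty":-0.0005,"tz":0.001,"rx":0,"ry":0,"rz":0},{"tx":0,"ty":0,"tz":0.001,"rx":0,"ry":0,"rz":0}]'
python3 -m creep '[{"tx":0,"ty":0,"tz":0.001,"rx":0,"ry":0,"rz":0},{"tx":0,"ty":0,"tz":0.001,"rx":0,"ry":0,"rz":0}]'
python3 -m creep '[{"tx":0,"ty":0,"tz":0.001,"rx":0,"ry":0,"rz":0},{"tx":0,"ty":0,"tz":0.001,"rx":0,"ry":0,"rz":0}]'
```

```text
time_s: 11.15
tool_pos: [0.571, -0.1726, 0.2155]
tool_rot: [180.0, -0.0, 8.5]
force: [-0.4, -0.2, -1.0]
grip_width: 0.0121
time_s: 11.4
tool_pos: [0.5709, -0.1727, 0.2135]
tool_rot: [180.0, 0.0, 8.5]
force: [-0.3, -0.6, -0.9]
grip_width: 0.0117
time_s: 11.65
tool_pos: [0.5709, -0.1727, 0.2115]
tool_rot: [180.0, 0.0, 8.5]
force: [-1.1, -0.2, -1.3]
grip_width: 0.0115
```

```bash
python3 -m creep '[{"tx":0,"ty":0,"tz":0.001,"rx":0,"ry":0,"rz":0},{"tx":0,"ty":0,"tz":0.001,"rx":0,"ry":0,"rz":0}]'
python3 -m creep '[{"tx":0,"ty":0,"tz":0.001,"rx":0,"ry":0,"rz":0},{"tx":0,"ty":0,"tz":0.001,"rx":0,"ry":0,"rz":0}]'
python3 -m creep '[{"tx":0,"ty":0,"tz":0.001,"rx":0,"ry":0,"rz":0},{"tx":0,"ty":0,"tz":0.001,"rx":0,"ry":0,"rz":0}]'
```

```text
time_s: 11.9
tool_pos: [0.5709, -0.1727, 0.2095]
tool_rot: [180.0, 0.0, 8.5]
force: [-0.7, -0.3, -0.4]
grip_width: 0.0116
time_s: 12.15
tool_pos: [0.5709, -0.1727, 0.2075]
tool_rot: [180.0, 0.0, 8.5]
force: [0.9, 0.4, -0.5]
grip_width: 0.0113
time_s: 12.4
tool_pos: [0.5709, -0.1727, 0.2055]
tool_rot: [180.0, -0.0, 8.5]
force: [0.9, -0.7, 0.0]
grip_width: 0.0117
```

```bash
python3 -m creep '[{"tx":0,"ty":0,"tz":0.002,"rx":0,"ry":0,"rz":0},{"tx":0,"ty":0,"tz":0.002,"rx":0,"ry":0,"rz":0},{"tx":0,"ty":0,"tz":0.002,"rx":0,"ry":0,"rz":0}]'
python3 -m creep '[{"tx":0,"ty":0,"tz":0.002,"rx":0,"ry":0,"rz":0},{"tx":0,"ty":0,"tz":0.002,"rx":0,"ry":0,"rz":0},{"tx":0,"ty":0,"tz":0.002,"rx":0,"ry":0,"rz":0}]'
python3 -m creep '[{"tx":0,"ty":0,"tz":0.001,"rx":0,"ry":0,"rz":0},{"tx":0,"ty":0,"tz":0.001,"rx":0,"ry":0,"rz":0},{"tx":0,"ty":0,"tz":0.001,"rx":0,"ry":0,"rz":0},{"tx":0,"ty":0,"tz":0,"rx":0,"ry":0,"rz":0}]'
python3 snap.py 8 wrist scene;python3 - <<'E'
from h import *
w=ld("wrist8");s=ld("scene8")
crop(w,255,150,370,290,4,"pics/w8z.png"); crop(s,210,95,290,180,7,"pics/s8z.png")
E
```

```text
time_s: 12.78
tool_pos: [0.5709, -0.1727, 0.1994]
tool_rot: [180.0, 0.0, 8.5]
force: [-0.8, -0.2, -1.4]
grip_width: 0.0114
time_s: 13.15
tool_pos: [0.5709, -0.1728, 0.1934]
tool_rot: [180.0, 0.0, 8.5]
force: [0.2, -0.4, -1.7]
grip_width: 0.0118
time_s: 13.65
tool_pos: [0.5709, -0.1727, 0.1905]
tool_rot: [180.0, 0.0, 8.5]
force: [-0.5, 0.3, -1.4]
grip_width: 0.0119
13.75 [ 0.571  -0.1727  0.1906] [179.99  -0.     8.47] [ 0.61 -0.33 -0.77] 0.0118
```

View pics/s8z.png

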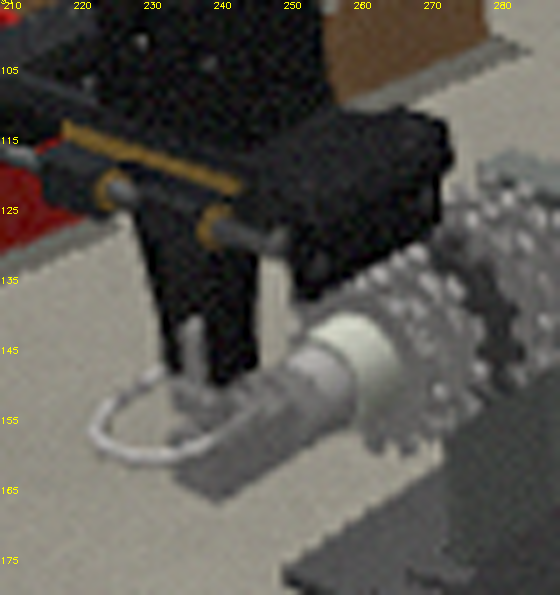

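View pics/w8z.png

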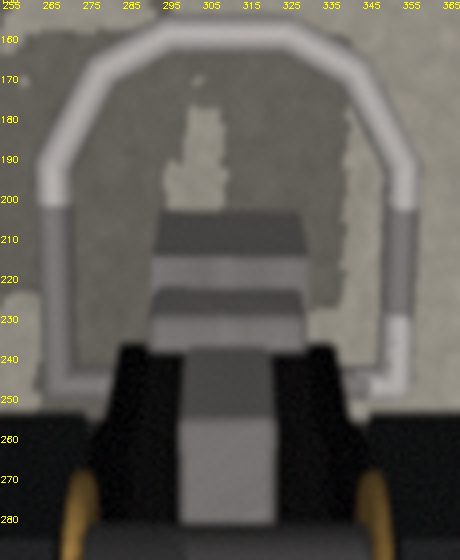

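```bash
python3 -m creep '[{"tx":0,"ty":0,"tz":0.001,"rx":0,"ry":0,"rz":0},{"tx":0,"ty":0,"tz":0.001,"rx":0,"ry":0,"rz":0},{"tx":0,"ty":0,"tz":0.001,"rx":0,"ry":0,"rz":0},{"tx":0,"ty":0,"tz":0.001,"rx":0,"ry":0,"rz":0},{"tx":0,"ty":0,"tz":0.001,"rx":0,"ry":0,"rz":0}]'
python3 -m creep '[{"tx":0,"ty":0,"tz":0.0005,"rx":0,"ry":0,"rz":0},{"tx":0,"ty":0,"tz":0.0005,"rx":0,"ry":0,"rz":0}]'
python3 -m creep '[{"tx":0,"ty":0,"tz":0.0005,"rx":0,"ry":0,"rz":0},{"tx":0,"ty":0,"tz":0.0005,"rx":0,"ry":0,"rz":0}]'
python3 -m creep '[{"tx":0,"ty":0,"tz":0.0005,"rx":0,"ry":0,"rz":0},{"tx":0,"ty":0,"tz":0,"rx":0,"ry":0,"rz":0}]'
```

```text
time_s: 14.38
tool_pos: [0.5709, -0.1727, 0.1854]
tool_rot: [180.0, 0.0, 8.5]
force: [0.1, -0.0, -1.5]
grip_width: 0.0115
time_s: 14.62
tool_pos: [0.5709, -0.1727, 0.1845]
tool_rot: [180.0, 0.0, 8.5]
force: [-1.0, 0.6, -1.1]
grip_width: 0.0119
time_s: 14.88
tool_pos: [0.5709, -0.1727, 0.1835]
tool_rot: [180.0, 0.0, 8.5]
force: [-0.3, 0.5, -0.8]
grip_width: 0.0119
time_s: 15.12
tool_pos: [0.5709, -0.1727, 0.183]
tool_rot: [180.0, 0.0, 8.5]
force: [0.2, -0.4, -1.0]
grip_width: 0.0115
```

```bash
python3 -m creep '[{"tx":0,"ty":0,"tz":0.0005,"rx":0,"ry":0,"rz":0},{"tx":0,"ty":0,"tz":0,"rx":0,"ry":0,"rz":0}]'
python3 -m creep '[{"tx":0,"ty":0,"tz":0.0005,"rx":0,"ry":0,"rz":0},{"tx":0,"ty":0,"tz":0,"rx":0,"ry":0,"rz":0}]'
python3 -m creep '[{"tx":0,"ty":0,"tz":0.0005,"rx":0,"ry":0,"rz":0},{"tx":0,"ty":0,"tz":0,"rx":0,"ry":0,"rz":0}]'
```

```text
time_s: 15.38
tool_pos: [0.571, -0.1727, 0.1827]
tool_rot: [180.0, -0.0, 8.5]
force: [-0.5, 0.7, -0.3]
grip_width: 0.0112
time_s: 15.62
tool_pos: [0.571, -0.1728, 0.1827]
tool_rot: [180.0, -0.0, 8.5]
force: [-2.4, 0.3, 4.9]
grip_width: 0.0122
time_s: 15.88
tool_pos: [0.571, -0.1727, 0.1827]
tool_rot: [180.0, -0.0, 8.5]
force: [-3.4, 0.5, 7.1]
grip_width: 0.0117
```

Contact at TCP z 0.1827, where the seat was expected (0.183), and the force rose to 7 N. The shoulder is down, so I'll release and look.

```bash
python3 -m creep '[{"tx":0,"ty":0,"tz":-0.0005,"rx":0,"ry":0,"rz":0},{"tx":0,"ty":0,"tz":0,"rx":0,"ry":0,"rz":0},{"tx":0,"ty":0,"tz":0,"rx":0,"ry":0,"rz":0}]' 0.03 20
python3 -m creep '[{"tx":0,"ty":0,"tz":-0.015,"rx":0,"ry":0,"rz":0},{"tx":0,"ty":0,"tz":-0.03,"rx":0,"ry":0,"rz":0},{"tx":0,"ty":0,"tz":-0.03,"rx":0,"ry":0,"rz":0},{"tx":0,"ty":0,"tz":0,"rx":0,"ry":0,"rz":0},{"tx":0,"ty":0,"tz":0,"rx":0,"ry":0,"rz":0},{"tx":0,"ty":0,"tz":0,"rx":0,"ry":0,"rz":0}]' 0.03
python3 snap.py 9 wrist scene;python3 - <<'E'
from h import *
w=ld("wrist9");s=ld("scene9")
crop(w,250,130,380,250,5,"pics/w9z.png"); crop(s,210,95,290,180,7,"pics/s9z.png")
E
```

```text
time_s: 16.25
tool_pos: [0.5708, -0.1727, 0.1816]
tool_rot: [-180.0, 0.0, 8.5]
force: [-0.2, 0.1, -0.0]
grip_width: 0.0285
time_s: 17.0
tool_pos: [0.5703, -0.1727, 0.2559]
tool_rot: [-180.0, 0.1, 8.5]
force: [-0.0, 0.4, 0.4]
grip_width: 0.0295
17.1 [ 0.5705 -0.1727  0.256 ] [-1.7996e+02  9.0000e-02  8.4700e+00] [0.39 0.91 0.53] 0.0301
```

View pics/s9z.png

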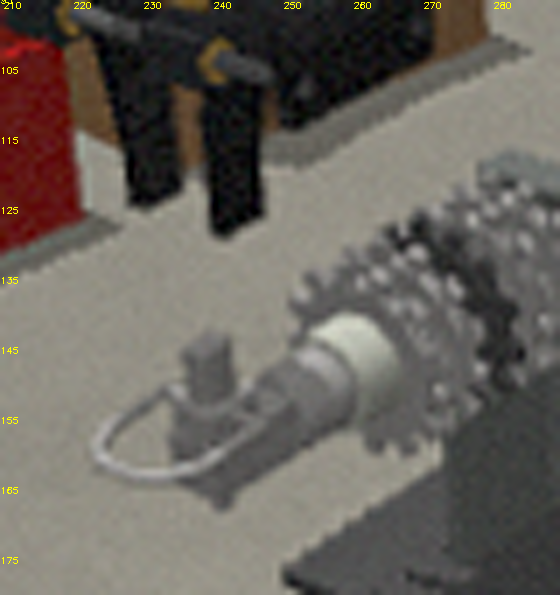

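View pics/w9z.png

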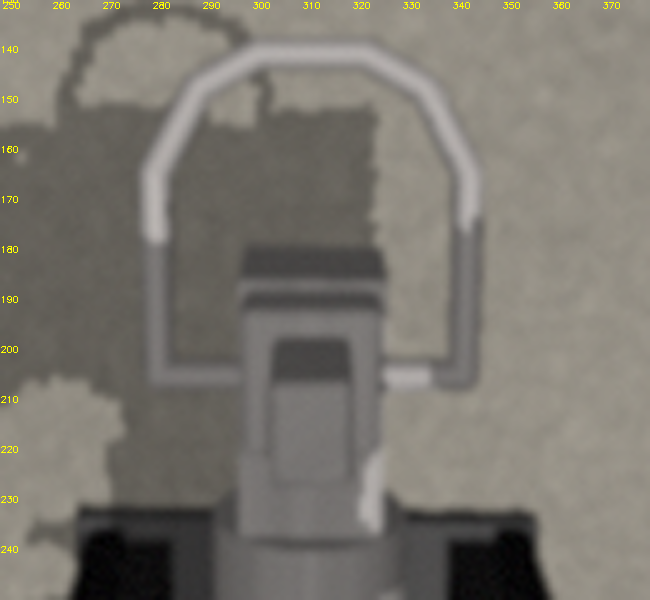

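Scene crop: pin seated, its tip showing under the bar at about (241,167), ring level towards the free end. Next, push both legs down from above with the fingers straddling the bar.

```bash
python3 -m creep '[{"tx":0.014,"ty":0,"tz":0.01,"rx":0,"ry":0,"rz":0},{"tx":0.014,"ty":0,"tz":0.02,"rx":0,"ry":0,"rz":0},{"tx":0,"ty":0,"tz":0.03,"rx":0,"ry":0,"rz":0},{"tx":0,"ty":0,"tz":0.013,"rx":0,"ry":0,"rz":0},{"tx":0,"ty":0,"tz":0,"rx":0,"ry":0,"rz":0},{"tx":0,"ty":0,"tz":0,"rx":0,"ry":0,"rz":0},{"tx":0,"ty":0,"tz":0,"rx":0,"ry":0,"rz":0}]' 0.037
python3 snap.py 10 wrist scene;python3 - <<'E'
from h import *
s=ld("scene10")
crop(s,200,95,290,180,7,"pics/s10z.png")
E
```

```text
time_s: 17.98
tool_pos: [0.5993, -0.1688, 0.1854]
tool_rot: [179.9, -0.1, 8.5]
force: [-0.1, -0.1, 0.7]
grip_width: 0.0371
18.07 [ 0.5991 -0.1688  0.185 ] [ 1.7995e+02 -8.0000e-02  8.4600e+00] [-0.48  0.52  0.25] 0.0365
```

View pics/s10z.png

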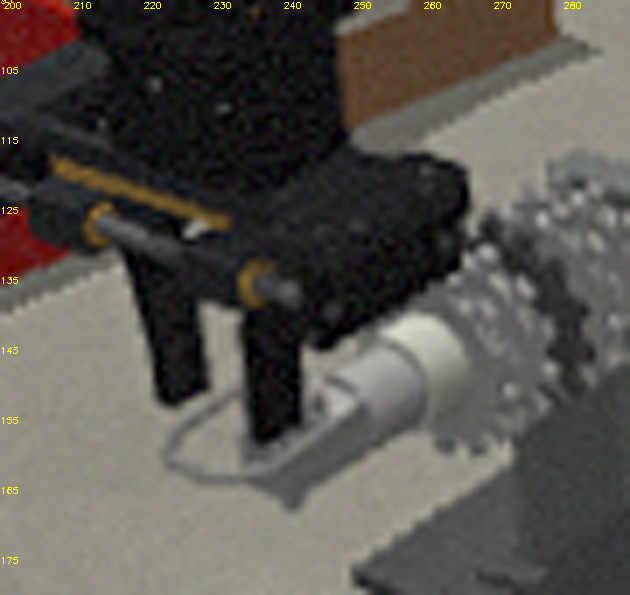

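View pics/wrist10.png

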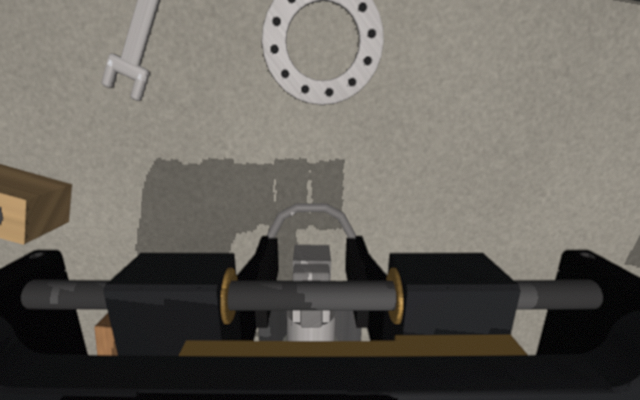

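```bash
python3 -m creep '[{"tx":0,"ty":0,"tz":0.002,"rx":0,"ry":0,"rz":0},{"tx":0,"ty":0,"tz":0.002,"rx":0,"ry":0,"rz":0},{"tx":0,"ty":0,"tz":0.002,"rx":0,"ry":0,"rz":0},{"tx":0,"ty":0,"tz":0.002,"rx":0,"ry":0,"rz":0}]'
python3 -m creep '[{"tx":0,"ty":0,"tz":0.002,"rx":0,"ry":0,"rz":0},{"tx":0,"ty":0,"tz":0.002,"rx":0,"ry":0,"rz":0},{"tx":0,"ty":0,"tz":0.002,"rx":0,"ry":0,"rz":0}]'
python3 -m creep '[{"tx":0,"ty":0,"tz":0.002,"rx":0,"ry":0,"rz":0},{"tx":0,"ty":0,"tz":0.002,"rx":0,"ry":0,"rz":0},{"tx":0,"ty":0,"tz":0.002,"rx":0,"ry":0,"rz":0}]'
```

```text
time_s: 18.58
tool_pos: [0.5989, -0.1686, 0.1761]
tool_rot: [180.0, -0.0, 8.5]
force: [1.3, 0.7, 3.4]
grip_width: 0.0371
time_s: 18.95
tool_pos: [0.5987, -0.1687, 0.1702]
tool_rot: [180.0, -0.0, 8.5]
force: [-0.3, -0.8, 2.6]
grip_width: 0.0371
time_s: 19.32
tool_pos: [0.5987, -0.1687, 0.1639]
tool_rot: [180.0, -0.0, 8.5]
force: [-0.2, 0.1, 3.5]
grip_width: 0.037
```

```bash
python3 -m creep '[{"tx":0,"ty":0,"tz":0.002,"rx":0,"ry":0,"rz":0},{"tx":0,"ty":0,"tz":0.002,"rx":0,"ry":0,"rz":0},{"tx":0,"ty":0,"tz":0.002,"rx":0,"ry":0,"rz":0},{"tx":0,"ty":0,"tz":0.002,"rx":0,"ry":0,"rz":0}]'
python3 -m creep '[{"tx":0,"ty":0,"tz":0.002,"rx":0,"ry":0,"rz":0},{"tx":0,"ty":0,"tz":0.002,"rx":0,"ry":0,"rz":0},{"tx":0,"ty":0,"tz":0.002,"rx":0,"ry":0,"rz":0},{"tx":0,"ty":0,"tz":0.002,"rx":0,"ry":0,"rz":0},{"tx":0,"ty":0,"tz":0,"rx":0,"ry":0,"rz":0}]'
python3 snap.py 11 wrist scene;python3 - <<'E'
from h import *
s=ld("scene11")
crop(s,200,95,290,190,7,"pics/s11z.png")
E
```

```text
time_s: 19.82
tool_pos: [0.5987, -0.1685, 0.1558]
tool_rot: [-180.0, -0.0, 8.5]
force: [0.6, 0.4, 2.1]
grip_width: 0.037
time_s: 20.45
tool_pos: [0.5984, -0.1686, 0.1477]
tool_rot: [-180.0, 0.0, 8.5]
force: [0.8, 0.8, 0.4]
grip_width: 0.0368
20.55 [ 0.5984 -0.1686  0.1478] [-1.7999e+02  3.0000e-02  8.4600e+00] [0.37 0.36 0.34] 0.0371
```

View pics/s11z.png

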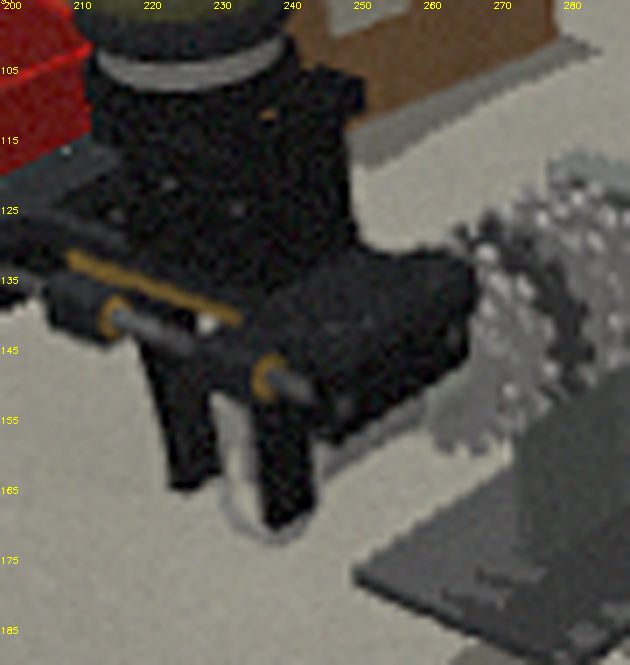

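View pics/wrist11.png

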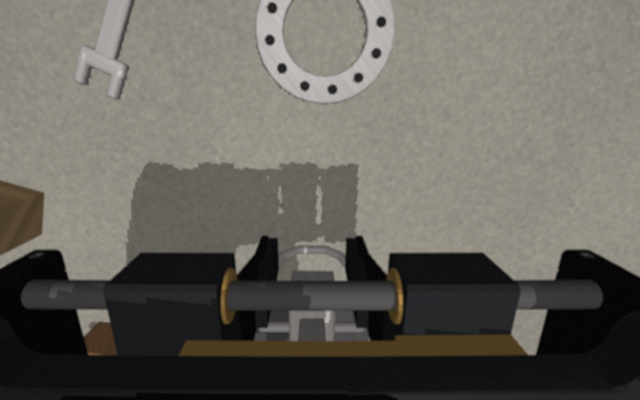

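```bash
python3 -m creep '[{"tx":-0.002,"ty":0,"tz":0,"rx":0,"ry":0,"rz":0},{"tx":-0.002,"ty":0,"tz":0,"rx":0,"ry":0,"rz":0},{"tx":-0.002,"ty":0,"tz":0,"rx":0,"ry":0,"rz":0}]'
python3 -m creep '[{"tx":-0.002,"ty":0,"tz":0,"rx":0,"ry":0,"rz":0},{"tx":-0.002,"ty":0,"tz":0,"rx":0,"ry":0,"rz":0}]'
python3 -m creep '[{"tx":-0.001,"ty":0,"tz":0,"rx":0,"ry":0,"rz":0},{"tx":-0.001,"ty":0,"tz":0,"rx":0,"ry":0,"rz":0}]'
python3 -m creep '[{"tx":-0.001,"ty":0,"tz":0,"rx":0,"ry":0,"rz":0},{"tx":0,"ty":0,"tz":0,"rx":0,"ry":0,"rz":0}]'
```

```text
time_s: 20.92
tool_pos: [0.5927, -0.1694, 0.148]
tool_rot: [-180.0, -0.0, 8.5]
force: [1.5, 1.2, -0.7]
grip_width: 0.0372
time_s: 21.18
tool_pos: [0.5886, -0.1701, 0.148]
tool_rot: [-180.0, 0.0, 8.5]
force: [1.9, 0.8, -0.9]
grip_width: 0.037
time_s: 21.42
tool_pos: [0.5867, -0.1704, 0.148]
tool_rot: [180.0, 0.0, 8.5]
force: [1.8, 0.5, -0.9]
grip_width: 0.0365
time_s: 21.68
tool_pos: [0.5856, -0.1705, 0.148]
tool_rot: [180.0, 0.0, 8.5]
force: [1.9, 0.2, -1.2]
grip_width: 0.0367
```

```bash
python3 -m creep '[{"tx":-0.001,"ty":0,"tz":0,"rx":0,"ry":0,"rz":0},{"tx":-0.0005,"ty":0,"tz":0,"rx":0,"ry":0,"rz":0}]'
python3 -m creep '[{"tx":-0.0005,"ty":0,"tz":0,"rx":0,"ry":0,"rz":0},{"tx":-0.0005,"ty":0,"tz":0,"rx":0,"ry":0,"rz":0}]'
python3 -m creep '[{"tx":-0.0005,"ty":0,"tz":0,"rx":0,"ry":0,"rz":0},{"tx":0,"ty":0,"tz":0,"rx":0,"ry":0,"rz":0}]'
python3 -m creep '[{"tx":-0.0005,"ty":0,"tz":0,"rx":0,"ry":0,"rz":0},{"tx":0,"ty":0,"tz":0,"rx":0,"ry":0,"rz":0}]'
```

```text
time_s: 21.92
tool_pos: [0.5842, -0.1708, 0.148]
tool_rot: [180.0, 0.0, 8.5]
force: [1.7, 0.6, -1.2]
grip_width: 0.037
time_s: 22.18
tool_pos: [0.5837, -0.1708, 0.148]
tool_rot: [180.0, -0.1, 8.5]
force: [3.4, 1.2, -3.4]
grip_width: 0.037
time_s: 22.42
tool_pos: [0.5836, -0.1708, 0.1481]
tool_rot: [180.0, -0.1, 8.5]
force: [4.5, 0.5, -2.6]
grip_width: 0.0369
time_s: 22.68
tool_pos: [0.5836, -0.1708, 0.1482]
tool_rot: [180.0, -0.2, 8.5]
force: [5.6, 0.7, -3.9]
grip_width: 0.0365
```

```bash
python3 -m creep '[{"tx":-0.0005,"ty":0,"tz":0,"rx":0,"ry":0,"rz":0},{"tx":0,"ty":0,"tz":0,"rx":0,"ry":0,"rz":0}]'
python3 -m creep '[{"tx":0.005,"ty":0,"tz":0,"rx":0,"ry":0,"rz":0},{"tx":0.02,"ty":0,"tz":0,"rx":0,"ry":0,"rz":0},{"tx":0.03,"ty":0,"tz":0,"rx":0,"ry":0,"rz":0},{"tx":0.03,"ty":0,"tz":0,"rx":0,"ry":0,"rz":0},{"tx":0,"ty":0,"tz":-0.02,"rx":0,"ry":0,"rz":0},{"tx":0,"ty":0,"tz":-0.03,"rx":0,"ry":0,"rz":0},{"tx":0,"ty":0,"tz":-0.03,"rx":0,"ry":0,"rz":0},{"tx":0,"ty":0,"tz":0,"rx":0,"ry":0,"rz":0},{"tx":0,"ty":0,"tz":0,"rx":0,"ry":0,"rz":0}]'
python3 snap.py 12 wrist scene top;python3 - <<'E'
from h import *
s=ld("scene12");w=ld("wrist12")
crop(s,210,115,290,190,8,"pics/s12z.png")
crop(ld("top12"),420,170,470,240,8,"pics/t12z.png")
E
```

```text
time_s: 22.92
tool_pos: [0.5835, -0.1708, 0.1483]
tool_rot: [180.0, -0.2, 8.5]
force: [7.4, -0.1, -5.0]
grip_width: 0.0367
time_s: 24.05
tool_pos: [0.6649, -0.1591, 0.2279]
tool_rot: [180.0, 0.1, 8.4]
force: [-0.1, 0.2, -1.2]
grip_width: 0.0369
24.2 [ 0.6649 -0.1588  0.2267] [-1.7997e+02  1.5000e-01  8.4500e+00] [-0.44  1.24 -0.48] 0.0373
```

View pics/s12z.png

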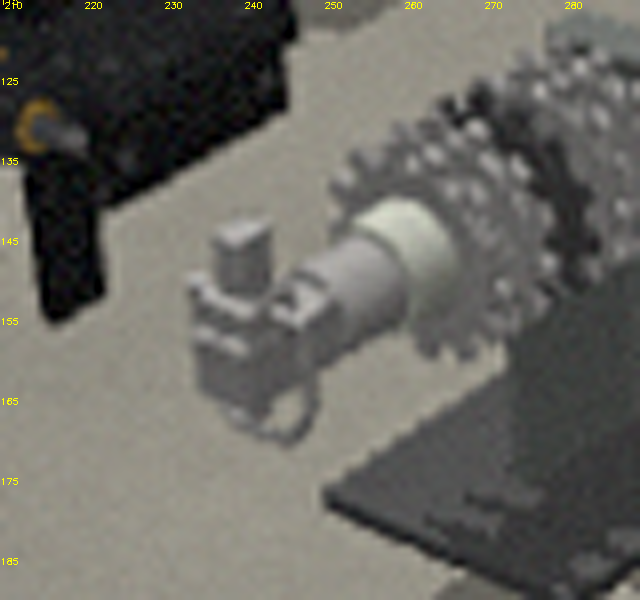

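View pics/wrist12.png

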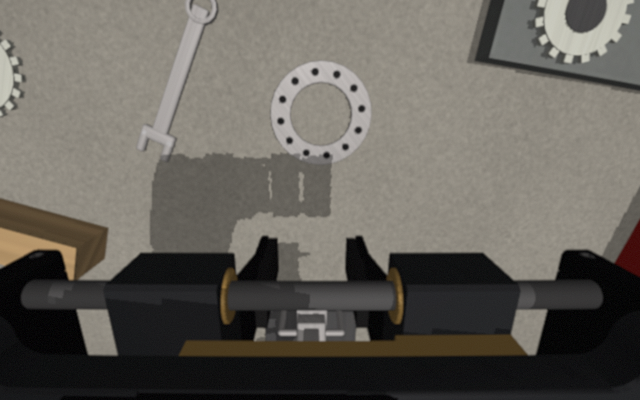

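View pics/t12z.png

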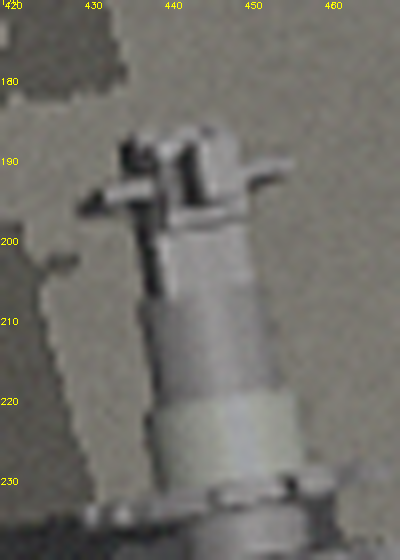

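```bash
cat > ov.py <<'E'
from h import *
import sys
def pts(a,c=(.5709,-.1727),yaw=8.47,x0=0.):
    cy,sy=np.cos(np.radians(yaw)),np.sin(np.radians(yaw))
    R=np.array([[cy,-sy,0],[sy,cy,0],[0,0,1]])
    o=np.array([*c,.150]);f=lambda r,y:o+R@np.array([x0+r*np.sin(a),y,-r*np.cos(a)])
    return [f(50,0) if 0 else f(.050,0)]+[f(r,y) for y in(-.024,.024) for r in(0,.016,.032)]+[o+R@np.array([x0,0,.028])]
if __name__=="__main__":
    s=ld("scene12")
    for i,a in enumerate((0,.15)):
        P=[proj(s,p) for p in pts(a)]
        print(np.round(P,1).tolist())
        crop(s,220,130,260,180,12,f"pics/ov{i}.png",P)
E
python3 ov.py
python3 - <<'E'
import cv2,numpy as np
a=cv2.imread("pics/ov0.png");b=cv2.imread("pics/ov1.png")
im=np.hstack([a,b]); im=cv2.resize(im,(int(im.shape[1]*.8),int(im.shape[0]*.8))); cv2.imwrite("pics/ov.png",im); print(im.shape)
E
```

```text
[[242.4, 168.4], [233.9, 149.6], [234.5, 154.8], [235.1, 160.0], [247.4, 154.9], [248.0, 160.2], [248.5, 165.4], [239.6, 142.9]]
[[240.4, 169.5], [233.9, 149.6], [233.9, 155.2], [233.9, 160.6], [247.4, 154.9], [247.3, 160.5], [247.2, 166.1], [239.6, 142.9]]
(480, 768, 3)
```

View pics/ov.png

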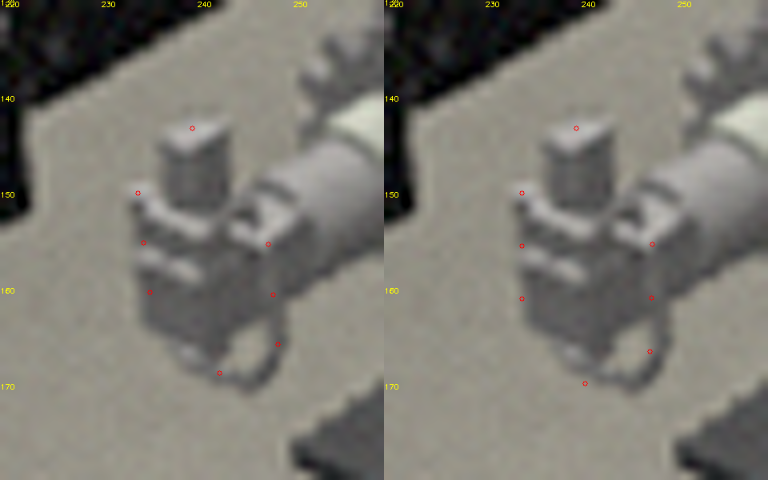

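The legs in the overlay match angle 0 (leg bottom near (248.5,165)). To rule out the finger having stopped on the hinge wire, I'll push once more with the tool tilted so only the fingertips touch, low on the legs.

```bash
python3 -m creep '[{"tx":0,"ty":0,"tz":0.02,"rx":0,"ry":-6,"rz":0},{"tx":0,"ty":0,"tz":0.02,"rx":0,"ry":-6,"rz":0},{"tx":0.004,"ty":0,"tz":0.02,"rx":0,"ry":0,"rz":0},{"tx":0.004,"ty":0,"tz":0.02,"rx":0,"ry":0,"rz":0},{"tx":0,"ty":0,"tz":0,"rx":0,"ry":0,"rz":0},{"tx":0,"ty":0,"tz":0,"rx":0,"ry":0,"rz":0}]'
```

```text
time_s: 24.95
tool_pos: [0.6634, -0.1596, 0.1486]
tool_rot: [179.9, 11.9, 8.4]
force: [-0.1, -0.3, 1.0]
grip_width: 0.0365
```

```bash
python3 -m creep '[{"tx":-0.0165,"ty":0,"tz":0.0042,"rx":0,"ry":0,"rz":0},{"tx":-0.0165,"ty":0,"tz":0.0042,"rx":0,"ry":0,"rz":0},{"tx":-0.0165,"ty":0,"tz":0.0042,"rx":0,"ry":0,"rz":0},{"tx":-0.0165,"ty":0,"tz":0.0042,"rx":0,"ry":0,"rz":0},{"tx":0,"ty":0,"tz":0,"rx":0,"ry":0,"rz":0},{"tx":0,"ty":0,"tz":0,"rx":0,"ry":0,"rz":0}]'
python3 -m creep '[{"tx":-0.002,"ty":0,"tz":0.0004,"rx":0,"ry":0,"rz":0},{"tx":-0.002,"ty":0,"tz":0.0004,"rx":0,"ry":0,"rz":0},{"tx":-0.001,"ty":0,"tz":0.0002,"rx":0,"ry":0,"rz":0}]'
python3 snap.py 13 scene;python3 - <<'E'
from h import *
crop(ld("scene13"),210,105,290,190,7,"pics/s13z.png")
E
```

```text
time_s: 25.7
tool_pos: [0.597, -0.169, 0.1458]
tool_rot: [179.9, 11.9, 8.5]
force: [0.6, 0.6, 0.8]
grip_width: 0.0366
time_s: 26.08
tool_pos: [0.591, -0.1697, 0.1446]
tool_rot: [-180.0, 12.0, 8.5]
force: [-0.0, 0.1, 0.5]
grip_width: 0.037
26.12 [ 0.5908 -0.1697  0.1446] [-180.     12.02    8.47] [-0.18  0.47 -0.5 ] 0.0367
```

View pics/s13z.png

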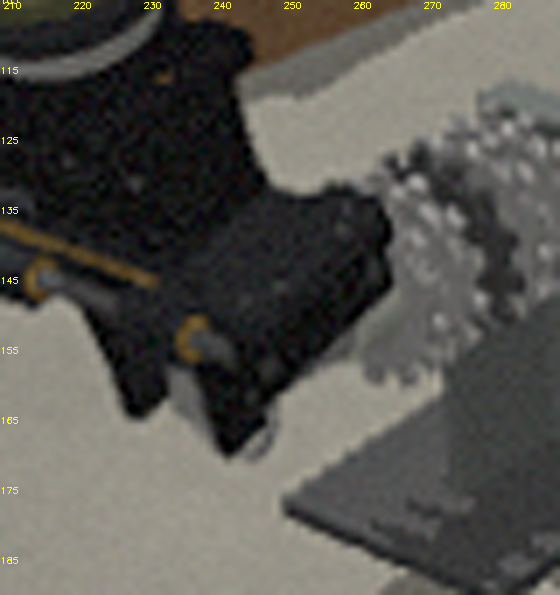

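```bash
python3 -m creep '[{"tx":-0.001,"ty":0,"tz":0.0002,"rx":0,"ry":0,"rz":0},{"tx":-0.001,"ty":0,"tz":0.0002,"rx":0,"ry":0,"rz":0}]'
python3 -m creep '[{"tx":-0.0005,"ty":0,"tz":0.0001,"rx":0,"ry":0,"rz":0},{"tx":-0.0005,"ty":0,"tz":0.0001,"rx":0,"ry":0,"rz":0}]'
python3 -m creep '[{"tx":-0.0005,"ty":0,"tz":0.0001,"rx":0,"ry":0,"rz":0},{"tx":-0.0005,"ty":0,"tz":0.0001,"rx":0,"ry":0,"rz":0}]'
```

```text
time_s: 26.38
tool_pos: [0.5889, -0.17, 0.1447]
tool_rot: [180.0, 12.0, 8.5]
force: [-0.7, -0.4, 0.9]
grip_width: 0.037
time_s: 26.62
tool_pos: [0.5882, -0.1702, 0.1448]
tool_rot: [180.0, 12.0, 8.5]
force: [0.7, -0.1, -0.5]
grip_width: 0.0369
time_s: 26.88
tool_pos: [0.5879, -0.1702, 0.1449]
tool_rot: [180.0, 11.9, 8.5]
force: [3.0, -0.1, -1.3]
grip_width: 0.0369
```

```bash
python3 -m creep '[{"tx":-0.0005,"ty":0,"tz":0.0001,"rx":0,"ry":0,"rz":0},{"tx":-0.0005,"ty":0,"tz":0.0001,"rx":0,"ry":0,"rz":0}]'
python3 -m creep '[{"tx":-0.0005,"ty":0,"tz":0.0001,"rx":0,"ry":0,"rz":0},{"tx":0,"ty":0,"tz":0,"rx":0,"ry":0,"rz":0}]'
```

```text
time_s: 27.12
tool_pos: [0.5876, -0.1701, 0.1449]
tool_rot: [180.0, 11.8, 8.5]
force: [6.6, -0.1, -2.6]
grip_width: 0.0372
time_s: 27.38
tool_pos: [0.5875, -0.1702, 0.145]
tool_rot: [180.0, 11.7, 8.5]
force: [7.0, 0.9, -3.2]
grip_width: 0.0374
```

The stop is firm: 7 N with no travel, at the position predicted for vertical legs (16.8 mm against 17). Backing out for the final check.

```bash
python3 -m creep '[{"tx":0.005,"ty":0,"tz":-0.001,"rx":0,"ry":0,"rz":0},{"tx":0.02,"ty":0,"tz":-0.004,"rx":0,"ry":0,"rz":0},{"tx":0.03,"ty":0,"tz":-0.006,"rx":0,"ry":0,"rz":0},{"tx":0.03,"ty":0,"tz":-0.006,"rx":0,"ry":0,"rz":0},{"tx":0.01,"ty":0,"tz":-0.03,"rx":0,"ry":6,"rz":0},{"tx":0.01,"ty":0,"tz":-0.04,"rx":0,"ry":6,"rz":0},{"tx":0.01,"ty":0,"tz":-0.04,"rx":0,"ry":0,"rz":0},{"tx":0.01,"ty":0,"tz":0,"rx":0,"ry":0,"rz":0},{"tx":0,"ty":0,"tz":0,"rx":0,"ry":0,"rz":0},{"tx":0,"ty":0,"tz":0,"rx":0,"ry":0,"rz":0}]'
python3 -m creep '[{"tx":-0.03,"ty":0,"tz":-0.02,"rx":0,"ry":0,"rz":0},{"tx":-0.05,"ty":0,"tz":-0.02,"rx":0,"ry":0,"rz":0},{"tx":-0.03,"ty":0,"tz":0,"rx":0,"ry":0,"rz":0},{"tx":0,"ty":0,"tz":0,"rx":0,"ry":0,"rz":0},{"tx":0,"ty":0,"tz":0,"rx":0,"ry":0,"rz":0}]'
python3 snap.py 14 wrist scene top
python3 - <<'E'
from h import *
from ov import pts
s=ld("scene14");w=ld("wrist14")
P=[proj(s,p) for p in pts(0)]
crop(s,215,130,265,180,11,"pics/s14z.png",P)
crop(w,250,150,380,260,5,"pics/w14z.png",[proj(w,p) for p in pts(0)])
E
```

```text
time_s: 28.62
tool_pos: [0.7196, -0.1505, 0.2475]
tool_rot: [-179.9, 0.2, 8.5]
force: [-0.3, -0.3, -0.2]
grip_width: 0.0367
time_s: 29.25
tool_pos: [0.6118, -0.1666, 0.289]
tool_rot: [-180.0, 0.1, 8.5]
force: [0.6, 0.6, 0.3]
grip_width: 0.0368
29.4 [ 0.6125 -0.166   0.2889] [-1.7994e+02  5.0000e-02  8.5200e+00] [-0.05  0.36  0.31] 0.0368
```

View pics/s14z.png

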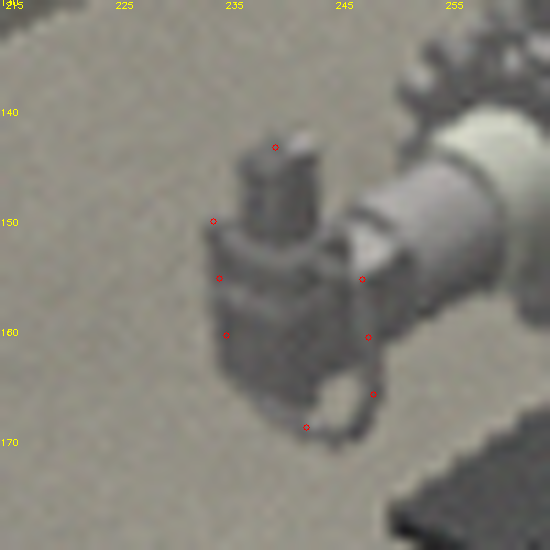

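View pics/w14z.png

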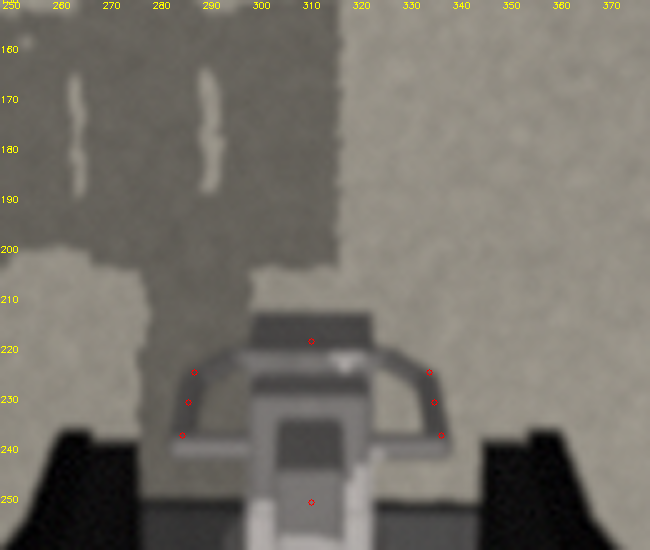

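View pics/scene14.png

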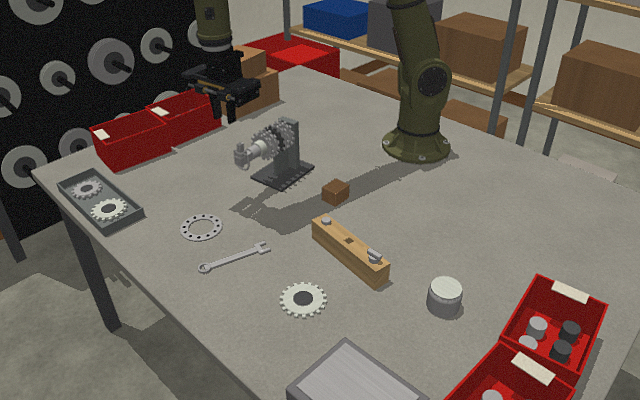

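The ring legs and end line up with the angle-0 prediction, and nothing else has moved. As a last check that the head is home, I'll press lightly on the tab with closed fingertips (contact expected at tip z of about 0.178).

```bash
python3 -m creep '[{"tx":-0.02,"ty":0.0005,"tz":0,"rx":0,"ry":0,"rz":0},{"tx":-0.0233,"ty":0,"tz":0.02,"rx":0,"ry":0,"rz":0},{"tx":0,"ty":0,"tz":0.03,"rx":0,"ry":0,"rz":0},{"tx":0,"ty":0,"tz":0.025,"rx":0,"ry":0,"rz":0},{"tx":0,"ty":0,"tz":0,"rx":0,"ry":0,"rz":0},{"tx":0,"ty":0,"tz":0,"rx":0,"ry":0,"rz":0}]' 0 10
python3 -m creep '[{"tx":0,"ty":0,"tz":0.001,"rx":0,"ry":0,"rz":0},{"tx":0,"ty":0,"tz":0.001,"rx":0,"ry":0,"rz":0},{"tx":0,"ty":0,"tz":0.001,"rx":0,"ry":0,"rz":0}]'
python3 -m creep '[{"tx":0,"ty":0,"tz":0.001,"rx":0,"ry":0,"rz":0},{"tx":0,"ty":0,"tz":0.001,"rx":0,"ry":0,"rz":0}]'
python3 -m creep '[{"tx":0,"ty":0,"tz":0.001,"rx":0,"ry":0,"rz":0},{"tx":0,"ty":0,"tz":0.0005,"rx":0,"ry":0,"rz":0}]'
```

```text
time_s: 30.15
tool_pos: [0.5701, -0.1733, 0.2155]
tool_rot: [180.0, -0.1, 8.5]
force: [0.2, 0.6, 0.1]
grip_width: 0.0003
time_s: 30.52
tool_pos: [0.5694, -0.1735, 0.2121]
tool_rot: [180.0, -0.0, 8.5]
force: [-0.3, -0.8, 0.2]
grip_width: 0.0008
time_s: 30.78
tool_pos: [0.5692, -0.1735, 0.2097]
tool_rot: [180.0, 0.0, 8.5]
force: [0.3, 0.1, 0.1]
grip_width: 0.0003
time_s: 31.02
tool_pos: [0.5691, -0.1735, 0.2081]
tool_rot: [180.0, 0.0, 8.5]
force: [0.1, -0.1, -0.1]
grip_width: 0.0002
```

```bash
python3 -m creep '[{"tx":0,"ty":0,"tz":0.001,"rx":0,"ry":0,"rz":0},{"tx":0,"ty":0,"tz":0.001,"rx":0,"ry":0,"rz":0}]'
python3 -m creep '[{"tx":0,"ty":0,"tz":0.0005,"rx":0,"ry":0,"rz":0},{"tx":0,"ty":0,"tz":0.0005,"rx":0,"ry":0,"rz":0}]'
python3 -m creep '[{"tx":0,"ty":0,"tz":0.0005,"rx":0,"ry":0,"rz":0},{"tx":0,"ty":0,"tz":0.0005,"rx":0,"ry":0,"rz":0}]'
python3 -m creep '[{"tx":0,"ty":0,"tz":0.0005,"rx":0,"ry":0,"rz":0},{"tx":0,"ty":0,"tz":0.0005,"rx":0,"ry":0,"rz":0}]'
```

```text
time_s: 31.28
tool_pos: [0.5692, -0.1735, 0.2062]
tool_rot: [180.0, 0.0, 8.5]
force: [0.4, 0.7, 0.9]
grip_width: 0.0006
time_s: 31.52
tool_pos: [0.5692, -0.1735, 0.2052]
tool_rot: [180.0, 0.0, 8.5]
force: [0.0, -0.3, -0.1]
grip_width: 0.0003
time_s: 31.78
tool_pos: [0.5692, -0.1735, 0.2042]
tool_rot: [180.0, -0.0, 8.5]
force: [0.4, 0.2, -0.4]
grip_width: 0.0002
time_s: 32.02
tool_pos: [0.5692, -0.1735, 0.2035]
tool_rot: [180.0, -0.0, 8.5]
force: [-0.4, -0.3, 3.1]
grip_width: 0.0007
```

```bash
python3 -m creep '[{"tx":0,"ty":0,"tz":0.0005,"rx":0,"ry":0,"rz":0},{"tx":0,"ty":0,"tz":0,"rx":0,"ry":0,"rz":0}]'
python3 -m creep '[{"tx":0,"ty":0,"tz":0.0005,"rx":0,"ry":0,"rz":0},{"tx":0,"ty":0,"tz":0,"rx":0,"ry":0,"rz":0}]'
python3 -m creep '[{"tx":0,"ty":0,"tz":-0.005,"rx":0,"ry":0,"rz":0},{"tx":0,"ty":0,"tz":-0.03,"rx":0,"ry":0,"rz":0},{"tx":0.03,"ty":0,"tz":-0.04,"rx":0,"ry":0,"rz":0},{"tx":0.03,"ty":0,"tz":-0.02,"rx":0,"ry":0,"rz":0},{"tx":0,"ty":0,"tz":0,"rx":0,"ry":0,"rz":0},{"tx":0,"ty":0,"tz":0,"rx":0,"ry":0,"rz":0},{"tx":0,"ty":0,"tz":0,"rx":0,"ry":0,"rz":0}]'
python3 snap.py 15 wrist scene
python3 - <<'E'
from h import *
from ov import pts
s=ld("scene15");w=ld("wrist15")
crop(s,215,130,265,180,11,"pics/s15z.png",[proj(s,p) for p in pts(0)])
crop(w,250,130,390,270,4,"pics/w15z.png",[proj(w,p) for p in pts(0)])
E
```

```text
time_s: 32.28
tool_pos: [0.5693, -0.1735, 0.2034]
tool_rot: [180.0, -0.0, 8.5]
force: [-2.5, 0.4, 6.0]
grip_width: 0.0003
time_s: 32.52
tool_pos: [0.5693, -0.1735, 0.2034]
tool_rot: [180.0, -0.0, 8.5]
force: [-3.0, 0.1, 7.9]
grip_width: 0.0007
time_s: 33.4
tool_pos: [0.6274, -0.1652, 0.2961]
tool_rot: [-180.0, 0.1, 8.4]
force: [-0.2, 0.5, -0.0]
grip_width: 0.0002
33.5 [ 0.6277 -0.1651  0.2966] [1.80e+02 8.00e-02 8.43e+00] [ 1.15  0.17 -0.61] 0.0005
```

View pics/s15z.png

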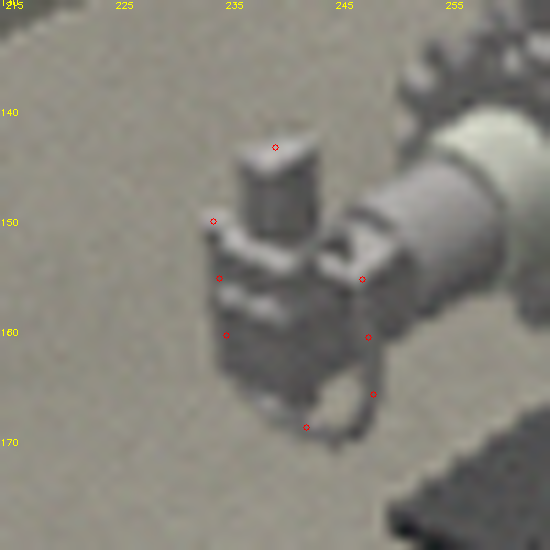

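View pics/w15z.png

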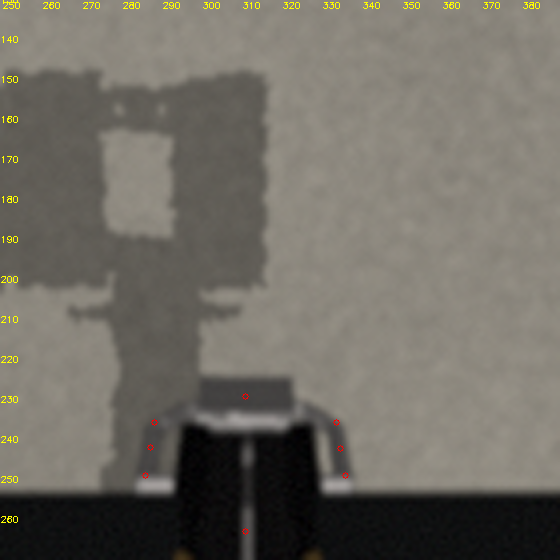

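The head is firm at tip z 0.178 with no give, the ring is still fully down, and the robot is clear. Handing in.

```bash
python3 -c "
from cell import env
print(env.sign_off())"
```

```text
the job is handed in; nothing more can be done
None
```

The linchpin is in the spindle bar, its head fully home as far as I could measure, with the ring swung down over the bar's end. I handed the job in at about 33.5 s, with the gripper clear of everything.

- **Pin:** I took it from the middle hole of the rack and lowered it into the bar's hole with the ring towards the free end. It met no resistance until the shoulder touched at the expected height, and I stopped at about 7 N.
- **Ring:** I pushed both legs down beside the bar with about 3 N, then pushed them back towards the stand until they stopped. A second push, with the tool tilted so only the fingertips touched, stopped firmly at about 7 N. It stopped at 16.8 mm against the 17 mm expected for a fully swung ring.
- **Last checks:** A light press on the head found it solid at 178.5 mm, where 178 mm is fully home, with no give at about 8 N. The final pictures match the ring fully down, and I saw nothing else moved in the last full scene view.
- **Small disagreement:** In the wrist picture taken after the ring pushes, the pin appeared about 1 mm further back than when I released it. That is within the hole's 1.5 mm of play on each side, and the head still measured home.

The highest force I read was about 8 N.

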